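Stack the screw tray and its cover on the dock

ROBOT

A 6-joint arm with a two-finger parallel gripper is mounted at the origin on the work surface. World frame = base frame: x ahead of the robot, y to its left, z up, the work surface at z = 0. Lengths are in mm, angles in rad, forces in N, time in s.
With the tool pointing down it reaches from about 350 to 875 mm from the base axis. Payload 4.2 kg.
Tool frame: the origin (TCP) lies at the very end of the fingers, on their centre line; the grasp point (between the pads) lies 19 mm behind it (arm.tcp_to_grasp is the x of the grasp point in the tool frame, in mm); x points along the fingers, z is the direction in which the jaws open and shut, and the axes are right-handed (so a half turn about x gives the same grasp; the last joint's range is limited). The gripper opens to 85 mm and grips with 20 to 120 N. Pads are 22 mm wide; open, the fingers measure 114 mm over their backs; the gripper's body (76 mm by 85 mm) begins 54 mm behind the grasp point. The pads swing forward as they close: fully open they stand 13 mm farther back than shut.
Start: joints at [1.604, 0.385, 0.008, 0, -1.194, -0.259], TCP at [139.897, 609.121, 231.312] pointing down, gripper open.
Joint ranges: [-3.14, 3.14], [-1.21, 2.06], [-1.07, 1.41], [-3.16, 2.05], [-2.99, -0.16], [-3.1, 3.1]. Speed limits (rad/s): [2.79, 2.79, 3.14, 3.14, 3.14, 3.14].

INTERFACE

Orientations are given as a unit quaternion [x, y, z, w].
In Python, from bench import status, get_image, job, arm gives the robot as it stands.
- The arm moves only by the tool apply_moves, never from a script. Its argument "targets" is text: rows parted by semicolons, each of 5 numbers parted by spaces: the shift along the tool's x, y, z in mm, then the turn about the tool's x in degrees, then the gripper's target within -1 to 1 (shut at 1, half-way at 0, fully open at -1). In form: dx dy dz spin hand; .... A call has 1 to 10 rows; each row is the pose to reach, as a shift and turn from the pose commanded when the call began, along the tool's axes at that moment; what a row does not reach only later rows make up. A row lasts 1/12 s, in which the tool goes at most 41.7 mm and 7.16 degrees, less where a joint would pass 70% of its speed; a pose out of reach is approached as far as the arm can. A call with a gripper value outside its range is refused whole. The fingers move at their own pace and stop on an object; the grip force is fixed at half the most. Time passes only in rows, so rows that repeat a pose let the fingers close. It gives the time, the measured TCP pose, the force and the opening at its end, in the units of the state.
- status.read_state(): the state, without advancing time (a new reading comes with each control period).
- get_image(name): name is "scene" or "top" or "wrist"; returns a dict with "img" (400x640x3 uint8, red, green, blue), "mtx" (3x3 intrinsics, pixels), "k1" (the pictures are not rectified: a ray, as slopes to the right and down, at radius r is drawn at 1 + k1 r^2 times it, then the intrinsics apply), "world_from_camera" (4x4, takes a point from camera to world coordinates). Camera axes: x right, y down, z forward; pixel columns grow to the right and rows downward; lengths in mm; the calibration is good to about 2 mm. A picture is of the moment at which its call begins. There is no depth.
- job.job_done(): hands the job in, once; it reports no verdict.
The state is a dict: "clock": time; "joints": joint angles; "joint_vel": joint speeds; "joint_efforts": joint torques, N m; "position": TCP position; "ee_rot": TCP orientation; "contact_force": force on the tool from outside, world axes, zero at the start; "wrist_torque": the same for the moment, N m; "gripper_width": finger opening in mm.
Only numpy, scipy, OpenCV 4.12 (cv2) and the standard library are available. Lean on these libraries where they do the work, as an engineer would, in place of code of your own. Each camera call takes 0.05 s, during which the arm holds its last target.

TASK

Pack up after the repair session: take the open screw tray off the sloping rack and set it on the dock so that its skirt drops over the dock's rim, cut corners over cut corners, fully down and level. Then close the stack by taking the cover off the rack and setting it on the tray in the same way. Set both down gently, letting go only once they sit, let go of everything, and leave the tape roll, tin and oil bottle where they are.

Things in the scene. Friction and masses are not known exactly. Their poses are not given: they have to be found in the camera images.
- tray_centre (a point): Open green tray with screws in it, 104 (x) x 60 (y) x 37 mm high, about 0.22 kg. Plan: rectangle, the two +x corners cut at 45 degrees by 16 mm. Point: its centre, 18.5 mm above the underside; z out of the top. Grip across the 60 mm width (walls upright to 30 mm). Starts on one rack bed, tilted 30 degrees, +x end uphill. Skirt below: hollow, 12 mm deep, inside 98 x 54 mm.
- tray_shoulder (a point): Point on the tray, 30 mm above its underside, axes as tray_centre: middle of the flat shoulder on which the cover's skirt rests. Above it a 7 mm high rim, 95 x 51 mm with the same cut corners, its upper 4 mm leaning in by 2.7 mm as a lead-in; 1.5 mm play a side in the skirt. Turned end for end, a piece does not go on.
- cover_centre (a point): Green cover, same plan as the tray (104 x 60 mm, the two +x corners cut), 34 mm high, upright walls, closed ribbed top, no rim, about 0.18 kg, same 12 mm deep skirt. Point: its centre, 17 mm above the underside; z out of the top. Grip across the 60 mm width. Starts on the other rack bed, tilted 30 degrees, +x end uphill. Seated, its centre is 17 mm above tray_shoulder.
- dock_seat (a point): Fixed dock: black plate 150 x 104 x 10 mm, on it a green pedestal of the tray's plan with flat shoulder 32 mm above the table and the same 7 mm rim above that. Point: centre of the plan at shoulder height; x to the cut-corner end, z up. Seated, the tray's centre is 18.5 mm above it, x along this x.
- rack: Fixed plywood rack, base 150 x 220 x 8 mm, origin at the centre of its underside. Two beds at y = -60 and +60 mm, 44 mm wide (narrower than the pieces: fingers pass beside), rise to +x at 30 degrees, mid-bed 62 mm above the table, lip 12 mm high at the low end. Which bed holds the tray, and on which side of the table rack and dock stand, varies.
- tape_roll: Bystander: white roll, 84 mm across, 22 mm high, lying flat on the table; origin at the centre of its underside.
- glue_tin: Bystander: tin, 68 mm across, 75 mm high, upright; origin at the centre of its underside.
- oil_bottle: Bystander: aluminium oil bottle with black cap, 52 mm across, 150 mm high, upright; origin at the centre of its underside.
There are look-alikes about, which are no part of the job. Leave any pink or red look-alike of the part that bears tray_centre alone.

How it is judged:
By the outcome, as a careful person would: the job done as asked, in the order asked, and still so for the second after the job is handed in, with the robot touching nothing.
It also fails if it takes over 58 s, if anything falls off the work surface, if the arm or the gripper's body presses on something with over 40 N, if the wrist force passes 120 N, or if a joint passes its speed limit or range.

## Working session

There is one attempt and no reset: what is moved stays moved. The work goes in short steps, Python scripts to look and compute and a tool call to move; the robot and the scene stay as the last step left them, time stands still between calls to the robot, and variables do not carry over. Pictures are saved under pics/ and viewed, and the job is handed in when it is done.

Besides the shell and the picture viewer there is one more tool, called after "Emit:" as name(argument=value, ...), one argument or row to a line, values as JSON. apply_moves: Moves the arm, as the interface text tells. Its arguments: {"type":"object","properties":{"targets":{"type":"string"}},"required":["targets"]}

```bash
ls -la; mkdir -p pics
python3 - <<'E'
from bench import status,get_image,job,arm
import cv2,numpy as np
s=status.read_state()
for k,v in s.items(): print(k,v)
print([a for a in dir(arm) if a[0]!='_'])
for n in ["scene","top","wrist"]:
    d=get_image(n)
    cv2.imwrite(f"pics/{n}0.png",d["img"][:,:,::-1])
    print(n,d["mtx"].tolist(),d["k1"],np.round(d["world_from_camera"],3).tolist())
E
```

```text
total 12
drwxr-xr-x  3 agent agent 4096 Dec  7 09:03 .
drwxr-xr-x 23 root  root  4096 Dec  7 09:03 ..
drwxr-xr-x  2 agent agent 4096 Dec  7 09:03 pics
clock 0.0
joints [ 1.60360670e+00  3.85593480e-01  6.62157947e-03 -5.11642788e-04
 -1.19401337e+00 -2.58592531e-01]
joint_vel [-1.64395663e-03  9.23650655e-04 -8.97203245e-04  1.15941807e-03
  3.45179336e-04  1.72501395e-05]
joint_efforts [-2.05666447e-04 -3.92290235e+01  1.88403118e+01  4.18633953e+00
 -4.72061976e-03 -3.25385457e-06]
position [139.76987259 608.56615354 230.19576773]
ee_rot [-0.55258736 -0.43991855  0.55378111 -0.4409596 ]
contact_force [ 0.71486731 -0.18756629  0.11508139]
wrist_torque [-0.00129645 -0.00982661 -0.04940594]
gripper_width 85.41655640527276
['IKError', 'tcp_to_grasp']
scene [[394.5552277207311, 0.0, 313.0490854254388], [0.0, 394.5552277207311, 206.23599626008246], [0.0, 0.0, 1.0]] -0.004637021913764811 [[0.283, 0.552, -0.784, 1186.425], [0.959, -0.177, 0.222, -170.809], [-0.016, -0.814, -0.58, 532.447], [0.0, 0.0, 0.0, 1.0]]
top [[466.55930391349796, 0.0, 310.70065633043305], [0.0, 466.55930391349796, 195.42091343216632], [0.0, 0.0, 1.0]] -0.004926328959598452 [[0.006, -0.985, 0.172, 406.082], [-1.0, -0.008, -0.007, -19.005], [0.009, -0.172, -0.985, 1024.665], [0.0, 0.0, 0.0, 1.0]]
wrist [[320.4649900056301, 0.0, 322.06910927093594], [0.0, 320.4649900056301, 201.0804211675472], [0.0, 0.0, 1.0]] -0.008117822509793864 [[-0.223, -0.923, -0.315, 220.825], [-0.975, 0.211, 0.071, 590.477], [0.001, 0.323, -0.947, 374.213], [0.0, 0.0, 0.0, 1.0]]
```

View pics/scene0.png

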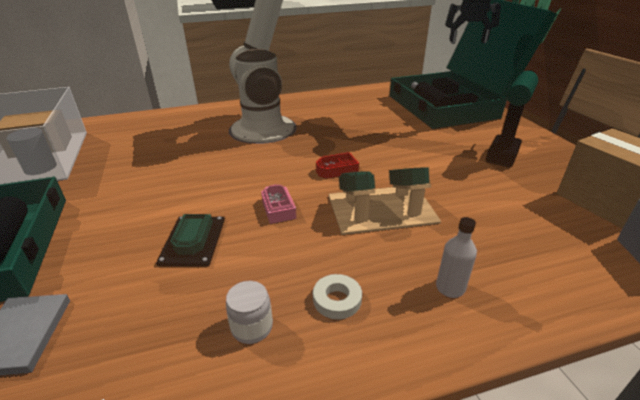

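View pics/top0.png

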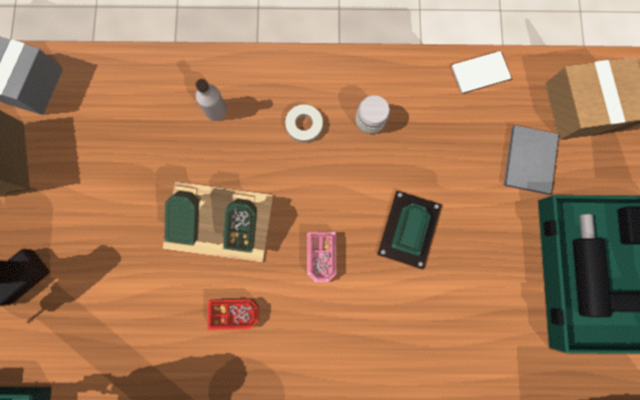

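View pics/wrist0.png

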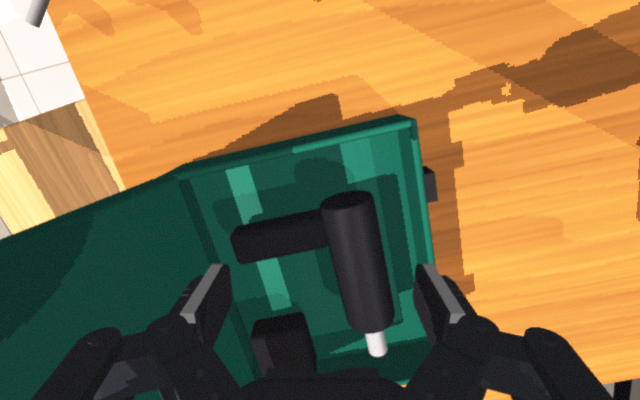

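Run:
```python
import cv2
a=cv2.imread("pics/top0.png");b=cv2.imread("pics/scene0.png")
c=cv2.resize(a[170:275,150:285],None,fx=5.6,fy=5.6,interpolation=cv2.INTER_CUBIC);cv2.imwrite("pics/top_rack.png",c)
c=cv2.resize(a[180:280,370:450],None,fx=6,fy=6,interpolation=cv2.INTER_CUBIC);cv2.imwrite("pics/top_dock.png",c)
c=cv2.resize(b[155:240,320:450],None,fx=6,fy=6,interpolation=cv2.INTER_CUBIC);cv2.imwrite("pics/sc_rack.png",c)
```

```text
(no output)
```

View pics/top_rack.png

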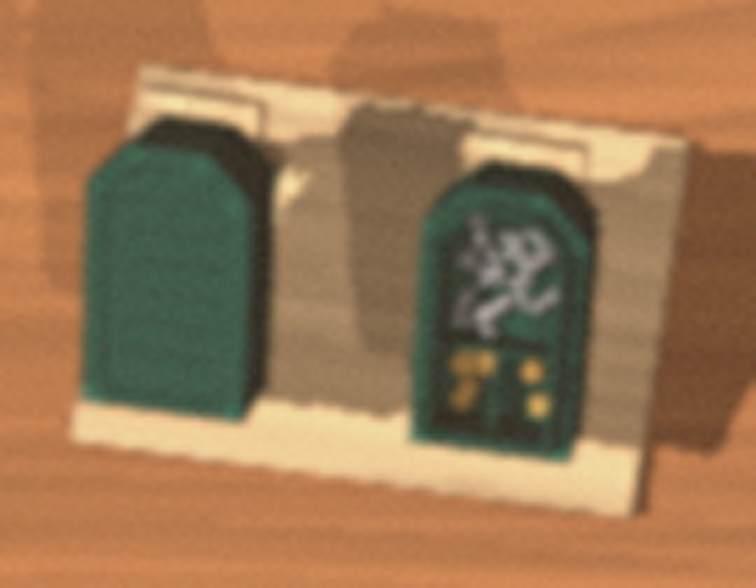

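View pics/top_dock.png

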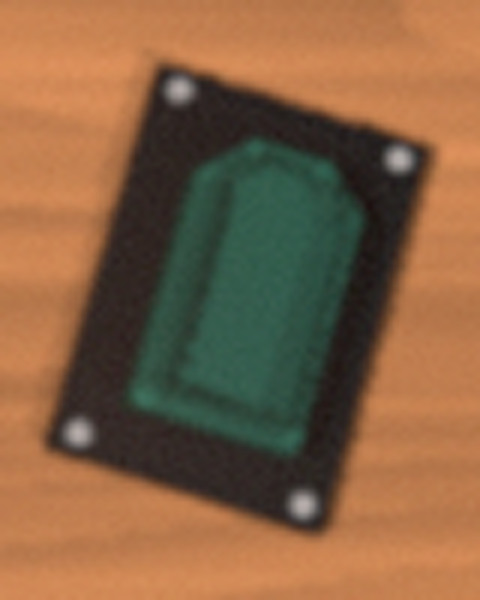

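View pics/sc_rack.png

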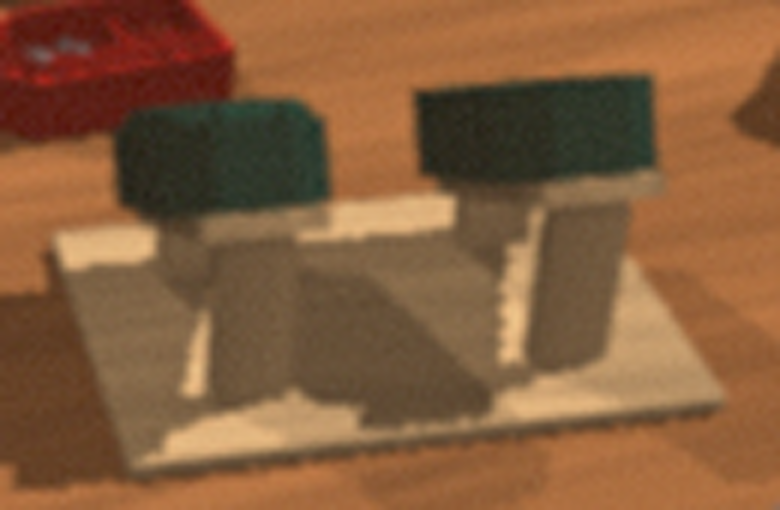

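The green tray with screws is at top (240,225), on the right-hand bed in the top view. What could be taken for it: the pink tray (321,257), the red tray (235,314), the green cover without contents (182,218) and the dock's green pedestal (411,228). The close crop shows green walls, screws and cut corners uphill (image top), so I choose (240,225). Next I measure.

```bash
cat > h.py <<'E'
import numpy as np,cv2
from bench import status,get_image,arm
from scipy.spatial.transform import Rotation as R
def ray(d,px):
    px=np.atleast_2d(np.array(px,float));K=d["mtx"];T=np.array(d["world_from_camera"])
    q=cv2.undistortPoints(px[:,None],np.array(K),np.array([d["k1"],0,0,0.]))[:,0]
    v=np.c_[q,np.ones(len(q))]@T[:3,:3].T
    return T[:3,3],v
def onz(d,px,z):
    o,v=ray(d,px);return o+v*((z-o[2])/v[:,2:3])
def onplane(d,px,p,n):
    o,v=ray(d,px);return o+v*(((p-o)@n)/(v@n))[:,None]
def proj(d,P):
    T=np.linalg.inv(np.array(d["world_from_camera"]));c=np.atleast_2d(P)@T[:3,:3].T+T[:3,3]
    q=c[:,:2]/c[:,2:];r2=(q**2).sum(1,keepdims=True);q=q*(1+d["k1"]*r2)
    K=np.array(d["mtx"]);return q*[K[0,0],K[1,1]]+K[:2,2]
E
python3 - <<'E'
from h import *
d=get_image("top")
rk=np.array([[140,66],[688,140],[632,516],[72,440]])/5.6+[150,170]
P=onz(d,rk,8);print("rack",np.round(P,1).tolist());c=P.mean(0)
x=((P[0]-P[3])+(P[1]-P[2]))[:2];y=((P[0]-P[1])+(P[3]-P[2]))[:2]
print("c",c,"yaw x",np.degrees(np.arctan2(x[1],x[0])),"yaw y-90",np.degrees(np.arctan2(y[1],y[0]))-90,np.linalg.norm(x)/2,np.linalg.norm(y)/2)
dk=np.array([[160,65],[433,150],[325,532],[50,443]])/6+[370,180]
P=onz(d,dk,10);print("dock",np.round(P,1).tolist());c=P.mean(0)
x=((P[0]-P[3])+(P[1]-P[2]))[:2];y=((P[0]-P[1])+(P[3]-P[2]))[:2]
print("c",c,"yaw x",np.degrees(np.arctan2(x[1],x[0])),"yaw y-90",np.degrees(np.arctan2(y[1],y[0]))-90,np.linalg.norm(x)/2,np.linalg.norm(y)/2)
# screws heads at dock corners
sc=np.array([[179,90],[400,159],[303,505],[78,433]])/6+[370,180]
P=onz(d,sc,11);print("dockscrews",P.mean(0));x=((P[0]-P[3])+(P[1]-P[2]))[:2];print(np.degrees(np.arctan2(x[1],x[0])))
# pedestal shoulder corners (low end)  at z=32
pd=np.array([[133,395],[300,447],[368,215],[195,175]])/6+[370,180]
print(np.round(onz(d,pd,32),1).tolist())
E
```

```text
rack [[611.7, 274.5, 8.0], [583.6, 57.0, 8.0], [436.5, 75.6, 8.0], [464.1, 292.5, 8.0]]
c [523.97478732 174.90178154   8.        ] yaw x -7.08086880782004 yaw y-90 -7.310116589641964 148.5152388899112 219.05278693180608
dock [[594.7, -217.1, 10.0], [563.7, -316.9, 10.0], [424.7, -272.1, 10.0], [455.8, -173.8, 10.0]]
c [ 509.73141153 -244.96716182   10.        ] yaw x -17.5683509631882 yaw y-90 -17.41698670657304 145.7975531675135 103.79204203052568
dockscrews [ 509.74034136 -244.01167861   11.        ]
-17.588697434025313
[[471.8, -200.2, 32.0], [453.9, -258.8, 32.0], [536.6, -286.0, 32.0], [550.6, -224.3, 32.0]]
```

Run:
```python
from h import *
d=get_image("top")
yaw=np.radians(-7.2);c=np.array([524,175,0.])
Rz=R.from_euler('z',yaw).as_matrix();Rt=Rz@R.from_euler('y',-np.radians(30)).as_matrix()
def loc(px,by,h):
    p0=c+Rz@np.array([0,by,62.]);n=Rt[:,2]
    P=onplane(d,np.array(px)/5.6+[150,170],p0+h*n,n)
    return (P-p0)@Rt
print("tray",np.round(loc([[413,440],[570,458],[594,240],[424,212]],-60,30),1).tolist())
print("cover",np.round(loc([[84,400],[243,418],[250,208],[92,182],[147,142],[207,150]],60,34),1).tolist())
for n,by,h in(("tray",-60,18.5),("cover",60,17)):
    p0=c+Rz@np.array([0,by,62.]);print(n,p0,p0+h*Rt[:,2])
s=status.read_state()
print(R.from_quat(s["ee_rot"]).as_matrix().round(3).tolist())
```

```text
tray [[-50.4, 28.6, 30.0], [-49.2, -29.4, 30.0], [37.8, -31.4, 30.0], [39.9, 29.6, 30.0]]
cover [[-50.0, 29.3, 34.0], [-48.7, -29.5, 34.0], [34.3, -29.4, 34.0], [36.2, 27.3, 34.0], [54.1, 7.9, 34.0], [54.1, -13.4, 34.0]]
tray [516.48000599 115.47311792  62.        ] [507.302945   116.63245033  78.02146997]
cover [531.51999401 234.52688208  62.        ] [523.08701905 235.59221456  76.72243186]
[[-0.0, 0.975, -0.224], [-0.001, -0.224, -0.975], [-1.0, 0.0, 0.001]]
```

```bash
cat >> h.py <<'E'
def mv(p,yaw=None):
    s=status.read_state();M=R.from_quat(s["ee_rot"]).as_matrix();d=(np.array(p)-s["position"])@M
    cur=np.degrees(np.arctan2(M[1,1],M[0,1]))
    print("t",round(s["clock"],2),"pos",np.round(s["position"],1),"yaw",round(cur,2),"F",np.round(s["contact_force"],1),"w",round(s["gripper_width"],1),"tilt",np.round(M[2],3))
    print("shift",np.round(d,1),"dist",round(np.linalg.norm(d),1),"spin",None if yaw is None else round(-(yaw-cur),2))
def snap(n,f):
    d=get_image(n);cv2.imwrite(f"pics/{f}.png",d["img"][:,:,::-1]);return d
E
python3 -c "
from h import *
mv([509,116.4,230],-7.2)"
```

```text
t 0.25 pos [139.8 608.9 230.8] yaw -12.94 F [ 0.8  0.7 -0.2] w 85.6 tilt [-1.     0.     0.001]
shift [  1.2 470.1 397.3] dist 615.5 spin -5.74
```

Emit:
apply_moves(
  targets="0 25 21 0 -1; 0 55 46 0 -1; 0 85 72 -1 -1; 0 115 97 -2 -1; 0 145 122 -3 -1; 0 175 148 -4 -1; 0 205 173 -5 -1; 0 235 198 -5.7 -1; 0 265 224 -5.7 -1; 0 295 249 -5.7 -1",
)

```text
clock: 1.08
position: [372.3, 298.6, 231.5]
ee_rot: [0.531, 0.468, -0.53, 0.468]
contact_force: [1.2, 0.6, 0.9]
gripper_width: 85.6
```

```bash
python3 -c "
from h import *
mv([509,116.4,230],-7.2)"
```

```text
t 1.08 pos [372.3 298.6 231.5] yaw -7.21 F [1.2 0.6 0.9] w 85.6 tilt [-1.  0. -0.]
shift [  1.5 158.5 163.6] dist 227.8 spin -0.01
```

Emit:
apply_moves(
  targets="0 27 28 0 -1; 0 54 56 0 -1; 0 81 84 0 -1; 0 108 112 0 -1; 0 135 139 0 -1; 0 150 155 0 -1; 0 158 163 0 -1; 0 158 163 0 -1",
)

```text
clock: 1.75
position: [508.8, 117.2, 231.0]
ee_rot: [-0.531, -0.467, 0.532, -0.467]
contact_force: [0.7, 0.4, -0.2]
gripper_width: 85.3
```

```bash
python3 -c "
from h import *
mv([509,116.4,230],-7.2)
snap('wrist','w1')"
```

```text
t 1.75 pos [508.8 117.2 231. ] yaw -7.43 F [ 0.7  0.4 -0.2] w 85.3 tilt [-1. -0.  0.]
shift [1.  0.3 0.7] dist 1.2 spin -0.23
```

View pics/w1.png

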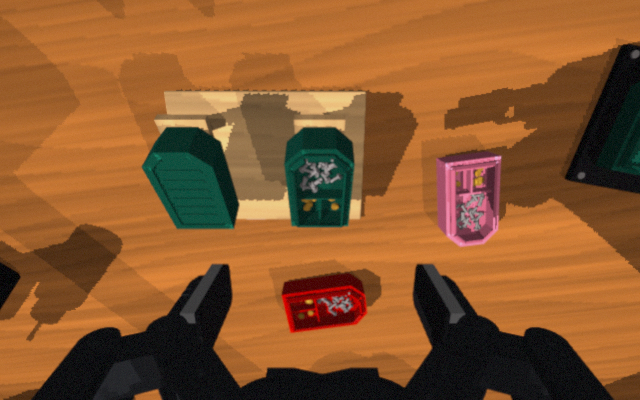

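Run:
```python
from h import *
d=snap('wrist','w2')
a=cv2.imread("pics/w2.png")
cv2.imwrite("pics/w2a.png",cv2.resize(a[110:240,270:380],None,fx=4.6,fy=4.6,interpolation=cv2.INTER_CUBIC))
cv2.imwrite("pics/w2b.png",cv2.resize(a[110:240,135:250],None,fx=4.6,fy=4.6,interpolation=cv2.INTER_CUBIC))
import pickle;pickle.dump(d,open("w2.pkl","wb"))
s=status.read_state();print(proj(d,s["position"]))
```

```text
[[321.18634326 265.33287826]]
```

View pics/w2a.png

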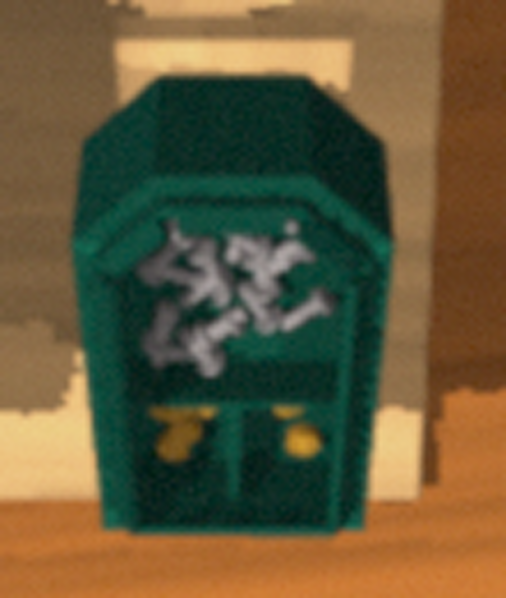

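View pics/w2b.png

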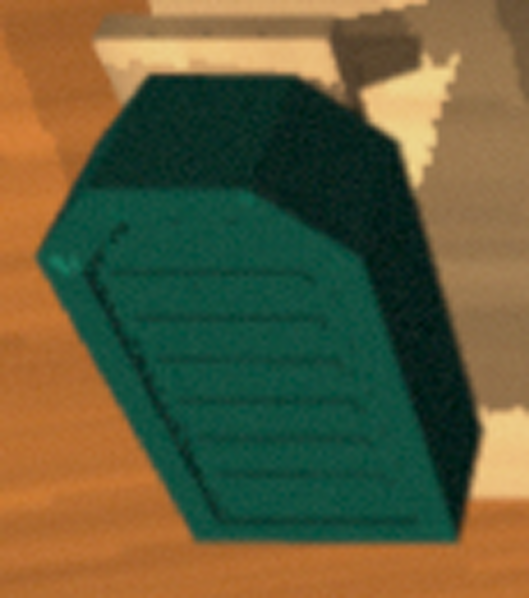

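Run:
```python
from h import *
import pickle;d=pickle.load(open("w2.pkl","rb"))
yaw=np.radians(-7.2);c=np.array([524,175,0.])
Rz=R.from_euler('z',yaw).as_matrix();Rt=Rz@R.from_euler('y',-np.radians(30)).as_matrix()
def loc(px,off,by,h):
    p0=c+Rz@np.array([0,by,62.]);n=Rt[:,2]
    P=onplane(d,np.array(px)/4.6+off,p0+h*n,n)
    return ((P-p0)@Rt).round(1).tolist()
print("tray30",loc([[105,527],[363,530],[390,245],[77,242],[152,178],[313,178]],[270,110],-60,30))
print("tray0",loc([[155,77],[305,77],[386,150],[85,150]],[270,110],-60,0))
print("cov34",loc([[195,540],[458,540],[362,260],[38,258],[88,190],[245,190]],[135,110],60,34))
print("cov0",loc([[152,75],[295,75],[400,145],[482,430]],[135,110],60,0))
# rack base corners
rb=[[165,92],[365,90],[361,219]]
print(onz(d,rb,8).round(1).tolist())
```

```text
tray30 [[-49.9, 32.8, 30.0], [-51.1, -26.4, 30.0], [36.6, -26.0, 30.0], [37.4, 31.8, 30.0], [52.6, 17.3, 30.0], [52.5, -11.2, 30.0]]
tray0 [[52.4, 17.9, -0.0], [52.4, -10.7, 0.0], [34.8, -27.4, 0.0], [34.9, 32.6, -0.0]]
cov34 [[-49.4, 33.5, 34.0], [-49.4, -26.5, 34.0], [36.7, -26.7, 34.0], [37.4, 32.7, 34.0], [53.5, 17.1, 34.0], [53.4, -10.4, 34.0]]
cov0 [[53.2, 16.8, -0.0], [53.1, -10.5, 0.0], [36.3, -26.6, -0.0], [-50.6, -26.0, -0.0]]
[[612.1, 277.3, 8.0], [586.4, 61.6, 8.0], [437.0, 79.1, 8.0]]
```

Run:
```python
from h import *
print(arm.tcp_to_grasp)
yaw=np.radians(-7.3);c=np.array([524,175,0.])
Rz=R.from_euler('z',yaw).as_matrix();Rt=Rz@R.from_euler('y',-np.radians(30)).as_matrix()
for n,by,o in(("tray",-60,[.8,2.5,18.5]),("cover",60,[1.8,2.8,17])):
    p=c+Rz@np.array([0,by,62.])+Rt@np.array(o);print(n,p.round(1))
    if n=="tray": mv(p-[0,0,22],-7.4)
```

```text
-18.700000000000003
tray [508.2 119.1  78.4]
t 1.85 pos [507.6 118.8 231.1] yaw -7.27 F [ 0.5 -0.1 -0.1] w 85.1 tilt [-1. -0. -0.]
shift [174.7   0.6  -0.3] dist 174.7 spin 0.13
cover [525.1 238.2  77.6]
```

Emit:
apply_moves(
  targets="25 0 0 0 -1; 55 0 0 0 -1; 85 0 0 0 -1; 110 0.3 0 0 -1; 130 0.5 0 0 -1; 145 0.5 0 0 -1; 158 0.5 0 0 -1; 168 0.5 0 0 -1; 174.5 0.5 0 0 -1; 174.5 0.5 0 0 -1",
)

```text
clock: 2.68
position: [507.4, 119.2, 55.8]
ee_rot: [-0.53, -0.468, 0.531, -0.468]
contact_force: [0.5, 0.6, -0.9]
gripper_width: 85.4
```

```bash
python3 -c "
from h import *
mv([508.2,119.1,56.4],-7.3)
snap('wrist','w3');snap('scene','s3')"
```

```text
t 2.68 pos [507.4 119.2  55.8] yaw -7.17 F [ 0.5  0.6 -0.9] w 85.4 tilt [-1.    -0.002  0.001]
shift [-0.6  0.8 -0. ] dist 1.0 spin 0.13
```

View pics/w3.png

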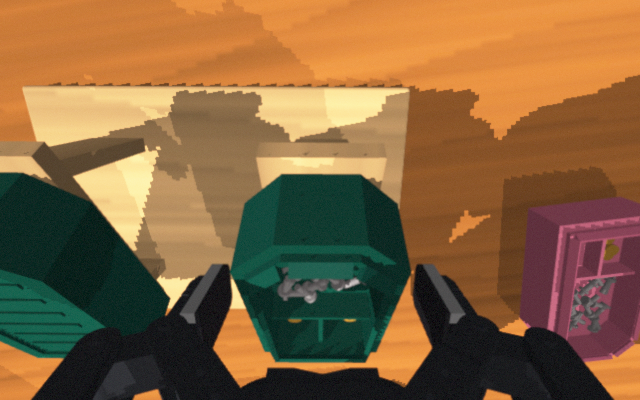

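The fingers straddle the tray evenly: its walls are at columns 232–410 and the pads at about 222 and 420. I now close them.

Emit:
apply_moves(
  targets="0 0 0 0 0; 0 0 0 0 0.5; 0 0 0 0 1; 0 0 0 0 1; 0 0 0 0 1; 0 0 0 0 1; 0 0 0 0 1; 0 0 0 0 1",
)

```text
clock: 3.45
position: [509.0, 119.1, 58.0]
ee_rot: [0.531, 0.467, -0.53, 0.468]
contact_force: [-1.9, 2.6, 6.4]
gripper_width: 59.2
```

```bash
python3 -c "
from h import *
mv([508.2,119.1,56.4],-7.3)
snap('wrist','w4')
mv([508.2,119.1,56.4],-7.3)"
```

```text
t 3.45 pos [509.  119.1  58. ] yaw -7.23 F [-1.9  2.6  6.4] w 59.2 tilt [-1.     0.002 -0.001]
shift [ 1.6 -0.8  0.1] dist 1.8 spin 0.07
t 3.5 pos [508.9 119.1  58. ] yaw -7.23 F [-2.3  0.4  6.2] w 59.1 tilt [-1.     0.002 -0.001]
shift [ 1.6 -0.7  0.1] dist 1.7 spin 0.07
```

View pics/w4.png

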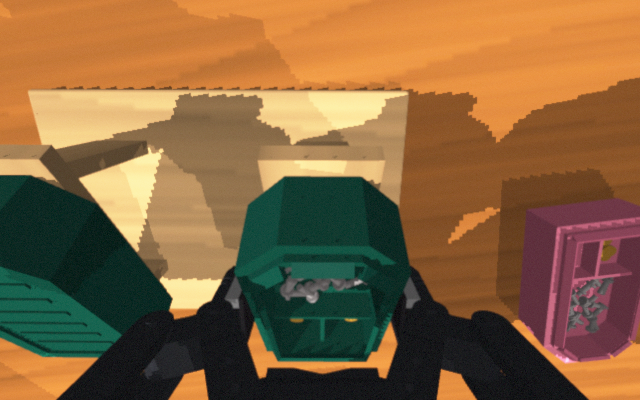

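Emit:
apply_moves(
  targets="-3 0 0 0 1; -10 0 0 0 1; -20 0 0 0 1; -32 0 0 0 1; -48 0 0 0 1; -66 0 0 0 1; -84 0 0 0 1; -100 0 0 0 1; -112 0 0 0 1; -115 0 0 0 1",
)

```text
clock: 4.33
position: [509.4, 119.1, 174.7]
ee_rot: [0.532, 0.467, -0.529, 0.468]
contact_force: [-0.6, 0.5, -2.4]
gripper_width: 59.3
```

```bash
python3 -c "
from h import *
mv([510,-244,185],-17.5)
snap('wrist','w5');snap('scene','s5')"
```

```text
t 4.33 pos [509.4 119.1 174.7] yaw -7.23 F [-0.6  0.5 -2.4] w 59.3 tilt [-1.     0.004 -0.003]
shift [-11.1  46.3 360.1] dist 363.2 spin 10.27
```

View pics/w5.png

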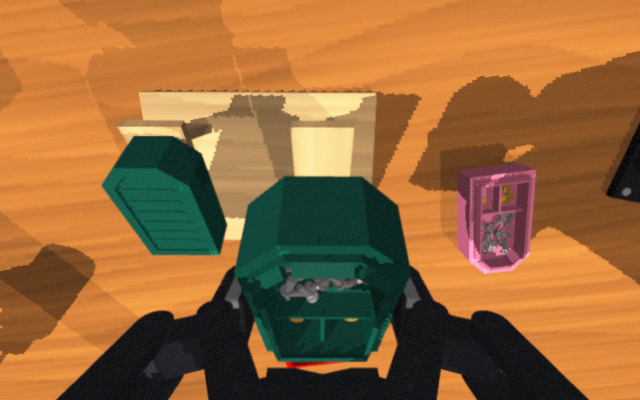

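View pics/s5.png

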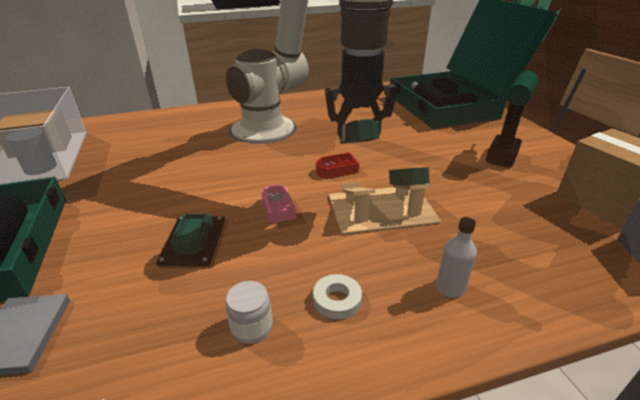

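```bash
python3 -c "
from h import *
mv([430,-200,185],-17.5)"
```

```text
t 4.43 pos [508.4 118.8 172.6] yaw -7.25 F [-0.5 -0.1 -2.6] w 59.0 tilt [-1.     0.001 -0.001]
shift [-12.8 -37.5 326.1] dist 328.5 spin 10.25
```

Emit:
apply_moves(
  targets="-2 -3 22 1 1; -4 -7 55 2 1; -6 -11 92 4 1; -8 -15 130 6 1; -10 -20 168 8 1; -12 -25 206 9 1; -12 -29 244 10 1; -12 -33 280 10.2 1; -12 -36 310 10.2 1; -12 -37.5 326 10.2 1",
)

```text
clock: 5.27
position: [428.0, -202.3, 182.6]
ee_rot: [-0.57, -0.418, 0.571, -0.417]
contact_force: [0.2, -0.3, -2.5]
gripper_width: 59.5
```

Run:
```python
from h import *
d=snap('wrist','w6')
mv([430,-200,185],-17.5)
import pickle;pickle.dump(d,open("w6.pkl","wb"))
d=snap('wrist','w7')
import pickle;pickle.dump(d,open("w7.pkl","wb"))
a=d["img"][:,:,::-1]
cv2.imwrite("pics/w7a.png",cv2.resize(a[0:200,180:480],None,fx=2.6,fy=2.6,interpolation=cv2.INTER_CUBIC))
mv([430,-200,185],-17.5)
```

```text
t 5.32 pos [ 427.8 -203.3  182.5] yaw -17.67 F [ 0.5 -1.5 -2.2] w 58.8 tilt [-1.    -0.003  0.001]
shift [-2.5  1.1 -3.8] dist 4.6 spin -0.17
t 5.37 pos [ 428.4 -201.8  182.5] yaw -17.69 F [ 0.2  0.4 -3. ] w 59.4 tilt [-1.    -0.003  0.   ]
shift [-2.5  1.  -2.2] dist 3.4 spin -0.19
```

View pics/w7.png

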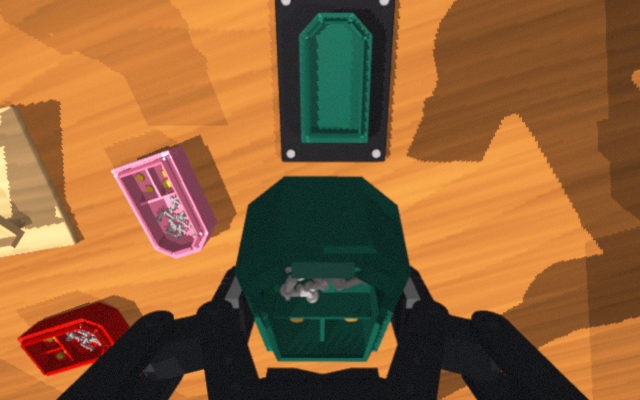

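View pics/w7a.png

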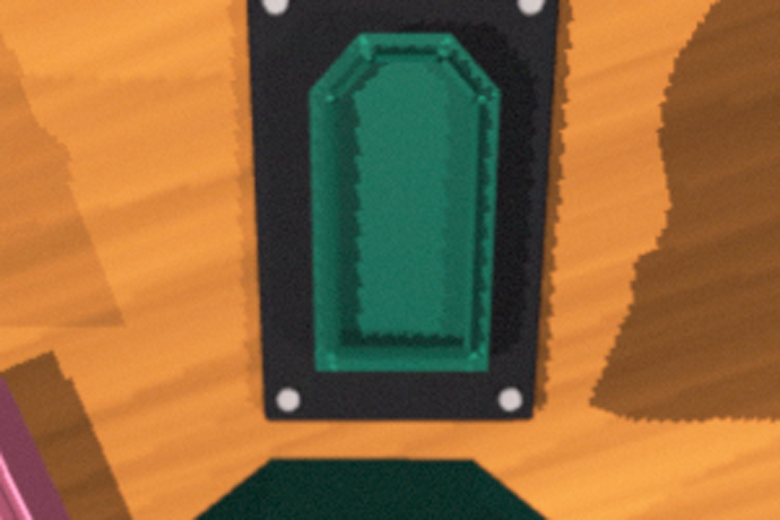

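Run:
```python
from h import *
import pickle;d=pickle.load(open("w7.pkl","rb"))
px=np.array([[316,371],[488,371],[500,92],[310,92],[360,33],[452,33]])/2.6+[180,0]
P=onz(d,px,32)
L=np.array([[-52,30],[-52,-30],[36,-30],[36,30],[52,14],[52,-14]],float)
# rigid fit
a=L-L.mean(0);b=P[:,:2]-P[:,:2].mean(0)
th=np.arctan2((a[:,0]*b[:,1]-a[:,1]*b[:,0]).sum(),(a*b).sum())
Rm=np.array([[np.cos(th),-np.sin(th)],[np.sin(th),np.cos(th)]])
t=P[:,:2].mean(0)-Rm@L.mean(0);print("dock wrist",t,np.degrees(th));print((P[:,:2]-t)@Rm-L)
sc=onz(d,np.array([[288,400],[510,400],[275,2],[531,2]])/2.6+[180,0],11);print(sc.mean(0),sc.round(1).tolist())
a=d["img"][:,:,::-1]
cv2.imwrite("pics/w7b.png",cv2.resize(a[165:375,230:420],None,fx=2.8,fy=2.8,interpolation=cv2.INTER_CUBIC)*2)
# predicted tray px at present tcp pose
T=np.array(d["world_from_camera"]);s=status.read_state();M=R.from_quat(s["ee_rot"]).as_matrix()
print("cam in tool",(T[:3,3]-s["position"])@M, ((T[:3,:3].T@M).T).round(3).tolist())
```

```text
dock wrist [ 511.04190588 -241.48329803] -17.540001926436364
[[-0.32905294  0.2046247 ]
 [-0.37587183 -0.24609592]
 [-0.11008796 -0.10518285]
 [-0.08178227  0.22378879]
 [ 0.45416803  0.27694468]
 [ 0.44262697 -0.3540794 ]]
[ 510.73535014 -241.17365379   11.        ] [[460.4, -181.0, 11.0], [434.9, -261.6, 11.0], [586.6, -220.8, 11.0], [561.1, -301.4, 11.0]]
cam in tool [-143.84911629   82.98367235    1.30778169] [[0.0, -0.323, 0.946], [0.002, -0.946, -0.323], [1.0, 0.002, 0.001]]
```

View pics/w7b.png

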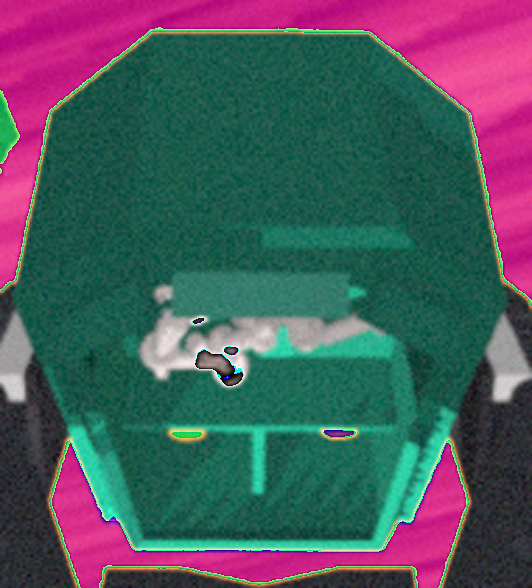

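```bash
cat > held.py <<'E'
from h import *
def held(d,px,obj):
    T=np.array(d["world_from_camera"]);s=status.read_state();M=R.from_quat(s["ee_rot"]).as_matrix()
    ok,rv,tv=cv2.solvePnP(np.array(obj,float),np.array(px,float),np.array(d["mtx"]),np.array([d["k1"],0,0,0.]))
    pr,_=cv2.projectPoints(np.array(obj,float),rv,tv,np.array(d["mtx"]),np.array([d["k1"],0,0,0.]))
    print("resid",(pr[:,0]-px).round(1).tolist())
    Rc=R.from_rotvec(rv[:,0]).as_matrix()
    # camera in tool (nominal)
    Rw=T[:3,:3]@Rc;pw=T[:3,:3]@tv[:,0]+T[:3,3]
    print("piece x axis tool",(M.T@Rw[:,0]).round(3),"z axis",(M.T@Rw[:,2]).round(3),"tilt",np.degrees(np.arcsin(Rw[2,0])).round(2),"yaw",np.degrees(np.arctan2(Rw[1,0],Rw[0,0])).round(2))
    print("centre in tool",((pw-s["position"])@M).round(1),"world",pw.round(1))
E
python3 - <<'E'
from held import *
import pickle;d=pickle.load(open("w7.pkl","rb"))
px=np.array([[152,30],[370,30],[50,110],[470,112],[137,548],[382,548]])/2.8+[230,165]
obj=[[52,14,-18.5],[52,-14,-18.5],[36,30,-18.5],[36,-30,-18.5],[-44.8,22.8,18.5],[-44.8,-22.8,18.5]]
held(d,px,obj)
obj[4]=[-52,30,11.5];obj[5]=[-52,-30,11.5];px[4:]=np.array([[112,518],[408,520]])/2.8+[230,165]
held(d,px,obj)
E
```

```text
resid [[0.2, 0.1], [-0.3, 0.2], [0.1, 0.1], [0.2, -0.4], [-0.6, -0.1], [0.4, 0.0]]
piece x axis tool [-0.503  0.864 -0.001] z axis [-0.864 -0.503 -0.001] tilt 30.03 yaw -17.61
centre in tool [-21.   -0.1   1.8] world [ 427.8 -203.4  203.5]
resid [[0.3, 0.2], [-0.6, 0.4], [0.5, -0.0], [-0.0, -0.2], [-1.9, -0.2], [1.8, -0.3]]
piece x axis tool [-0.503  0.864 -0.003] z axis [-0.864 -0.503 -0.005] tilt 30.01 yaw -17.45
centre in tool [-20.5  -0.3   1.8] world [ 427.7 -203.4  203. ]
```

Emit:
apply_moves(
  targets="5 8 1 0 1; 15 20 3 0 1; 28 34 5 0 1; 42 48 7 0 1; 57 60 9 0 1; 72 70 10.5 0 1; 86 74.6 11.2 0 1; 98 74.6 11.2 0 1; 107 74.6 11.2 0 1; 107 74.6 11.2 0 1",
)

```text
clock: 6.2
position: [496.7, -231.7, 73.9]
ee_rot: [-0.569, -0.42, 0.571, -0.417]
contact_force: [-0.3, -0.2, -3.1]
gripper_width: 59.1
```

Run:
```python
from h import *
d=snap('wrist','w8')
snap('scene','s8')
mv([511,-241.5,53],-17.54)
import pickle;pickle.dump(d,open("w8.pkl","wb"))
a=cv2.imread("pics/s8.png");cv2.imwrite("pics/s8a.png",cv2.resize(a[140:290,120:270],None,fx=4,fy=4,interpolation=cv2.INTER_CUBIC))
```

```text
t 6.3 pos [ 498.2 -232.4   76.4] yaw -17.36 F [ 0.7 -0.  -3.3] w 59.1 tilt [-1.    -0.001  0.   ]
shift [23.4 15.   4.8] dist 28.2 spin 0.18
```

View pics/w8.png

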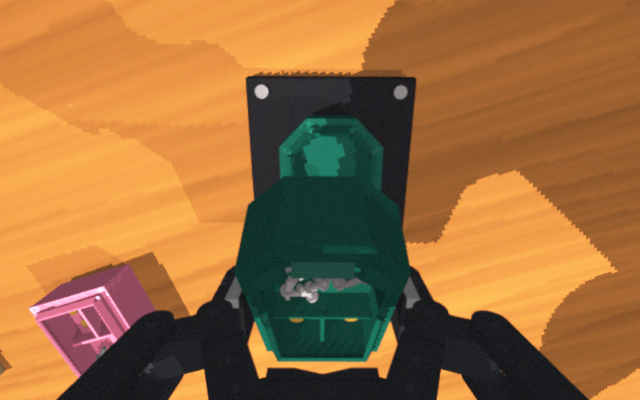

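View pics/s8a.png

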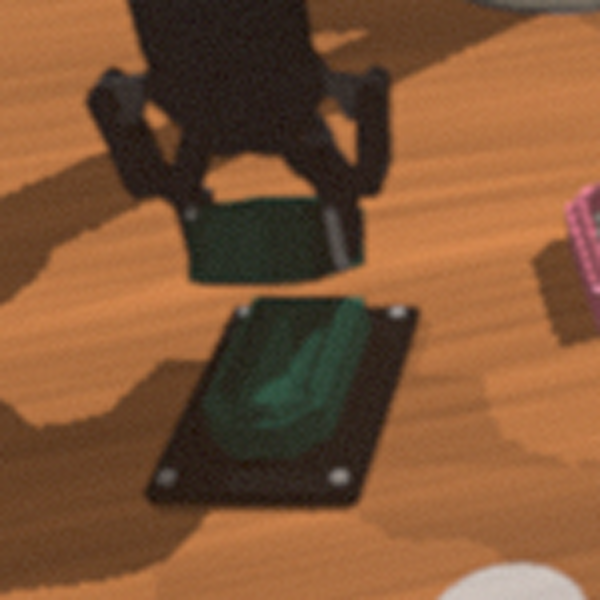

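Run:
```python
from h import *
a=cv2.imread("pics/w8.png");cv2.imwrite("pics/w8a.png",cv2.resize(a[70:190,235:425],None,fx=4,fy=4,interpolation=cv2.INTER_CUBIC))
b=a[165:375,230:420];cv2.imwrite("pics/w8b.png",np.clip(cv2.resize(b,None,fx=2.8,fy=2.8,interpolation=cv2.INTER_CUBIC)*1.8,0,255).astype(np.uint8))
```

```text
(no output)
```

View pics/w8a.png

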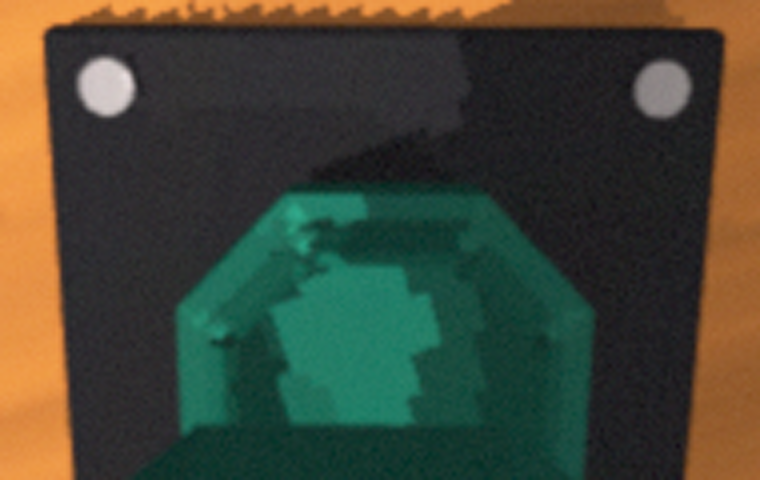

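View pics/w8b.png

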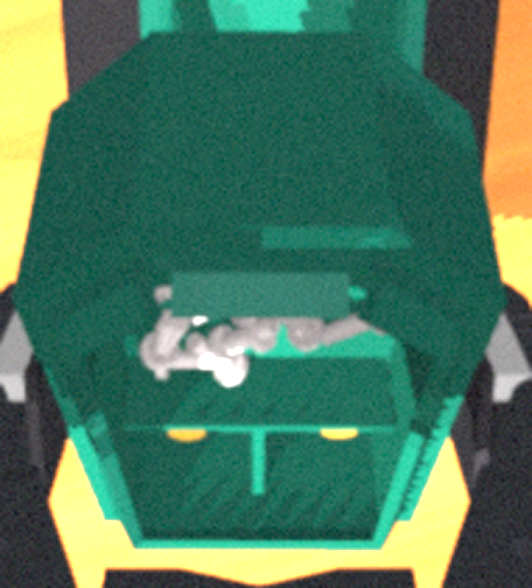

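Run:
```python
from held import *
import pickle;d=pickle.load(open("w8.pkl","rb"))
px=np.array([[288,190],[487,190],[177,312],[595,312]])/4+[235,70]
P=onz(d,px,32)
yaw=np.radians(-17.54);Rm=np.array([[np.cos(yaw),-np.sin(yaw)],[np.sin(yaw),np.cos(yaw)]])
L=np.array([[52,14],[52,-14],[36,30],[36,-30]])
e=P[:,:2]-L@Rm.T;print("dock",e.round(1).tolist(),e.mean(0))
px=np.array([[152,32],[370,32],[50,112],[470,112],[137,546],[380,546]])/2.8+[230,165]
obj=[[52,14,-18.5],[52,-14,-18.5],[36,30,-18.5],[36,-30,-18.5],[-44.8,22.8,18.5],[-44.8,-22.8,18.5]]
held(d,px,obj)
c=np.array([0,0])
```

```text
dock [[511.5, -241.7], [511.7, -241.6], [510.5, -241.0], [510.6, -241.6]] [ 511.06167612 -241.48478536]
resid [[0.2, 0.1], [-0.3, 0.2], [0.0, -0.1], [0.0, -0.1], [-0.7, -0.0], [0.7, -0.1]]
piece x axis tool [-0.505  0.863  0.003] z axis [-0.863 -0.505  0.004] tilt 30.28 yaw -17.55
centre in tool [-18.1  -1.6  -0.2] world [ 496.7 -231.8   94.6]
```

Emit:
apply_moves(
  targets="3 0 2 0 1; 7 0 4 0 1; 11 0.4 4.9 0 1; 14 0.4 4.9 0 1; 15 0.4 4.9 0 1; 15 0.4 4.9 0 1; 15 0.4 4.9 0 1",
)

```text
clock: 6.88
position: [496.9, -237.8, 61.8]
ee_rot: [0.57, 0.418, -0.57, 0.418]
contact_force: [-0.0, -0.3, -3.3]
gripper_width: 59.2
```

Run:
```python
from h import *
d=snap('wrist','w9')
snap('scene','s9')
mv([511,-241.5,53],-17.54)
import pickle;pickle.dump(d,open("w9.pkl","wb"))
a=cv2.imread("pics/s9.png");cv2.imwrite("pics/s9a.png",cv2.resize(a[140:290,120:270],None,fx=4,fy=4,interpolation=cv2.INTER_CUBIC))
a=cv2.imread("pics/w9.png");cv2.imwrite("pics/w9a.png",cv2.resize(a[80:380,230:420],None,fx=2,fy=2,interpolation=cv2.INTER_CUBIC))
b=a[80:380,230:420];cv2.imwrite("pics/w9a.png",np.clip(cv2.resize(b,None,fx=2.66,fy=2,interpolation=cv2.INTER_CUBIC)*1.8,0,255).astype(np.uint8))
```

```text
t 6.98 pos [ 497.  -237.8   62. ] yaw -17.43 F [ 0.9  0.3 -2.3] w 59.2 tilt [-1.  0. -0.]
shift [ 9.  14.4 -0.7] dist 17.0 spin 0.11
```

View pics/w9a.png

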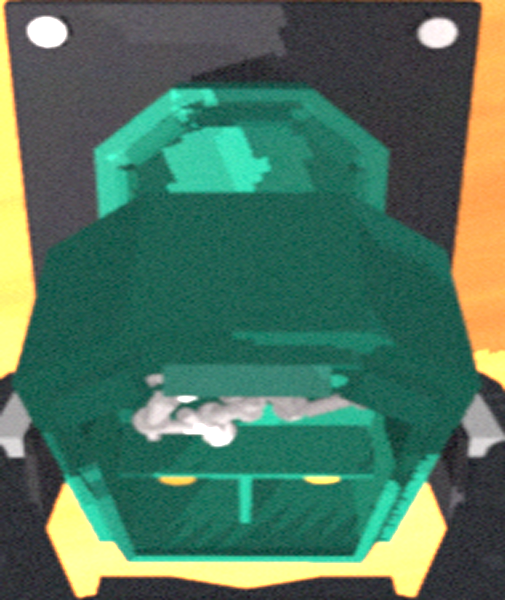

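View pics/s9a.png

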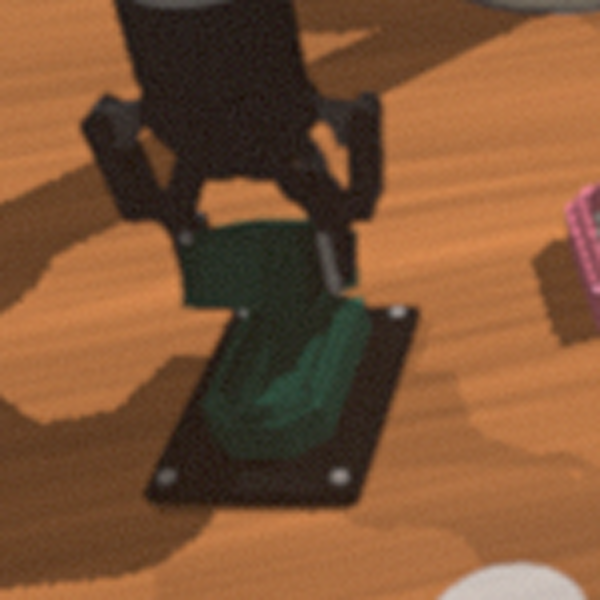

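Run:
```python
from held import *
import pickle;d=pickle.load(open("w9.pkl","rb"))
S=np.array([2.66,2])
px=np.array([[175,88],[308,88],[95,151],[388,151]])/S+[230,80]
P=onz(d,px,32)
yaw=np.radians(-17.54);Rm=np.array([[np.cos(yaw),-np.sin(yaw)],[np.sin(yaw),np.cos(yaw)]])
L=np.array([[52,14],[52,-14],[36,30],[36,-30]])
e=P[:,:2]-L@Rm.T;print("dock",e.round(1).tolist(),e.mean(0))
px=np.array([[135,192],[358,192],[45,254],[445,254],[130,558],[365,558]])/S+[230,80]
obj=[[52,14,-18.5],[52,-14,-18.5],[36,30,-18.5],[36,-30,-18.5],[-44.8,22.8,18.5],[-44.8,-22.8,18.5]]
held(d,px,obj)
```

```text
dock [[511.1, -242.0], [511.7, -240.6], [510.5, -241.0], [510.7, -241.2]] [ 511.00957647 -241.21907617]
resid [[2.0, 1.4], [-2.5, 1.2], [-1.0, -1.4], [1.8, -1.7], [-0.3, 0.3], [-0.1, 0.1]]
piece x axis tool [-0.529  0.848 -0.004] z axis [-0.848 -0.529  0.002] tilt 31.99 yaw -17.19
centre in tool [-22.2   0.5   0.2] world [ 497.4 -238.2   84.2]
```

```bash
cat >> held.py <<'E'
PX8=np.array([[152,32],[370,32],[50,112],[470,112],[137,546],[380,546]])/2.8+[230,165]
OB8=[[52,14,-18.5],[52,-14,-18.5],[36,30,-18.5],[36,-30,-18.5],[-44.8,22.8,18.5],[-44.8,-22.8,18.5]]
E
python3 - <<'E'
from held import *
import pickle
for n in ("w7","w8","w9"):
    d=pickle.load(open(n+".pkl","rb"));held(d,PX8,OB8)
d=get_image("wrist");held(d,PX8,OB8)
E
```

```text
resid [[0.2, 0.1], [-0.3, 0.2], [0.0, -0.1], [0.0, -0.1], [-0.7, -0.0], [0.7, -0.1]]
piece x axis tool [-0.506  0.863  0.006] z axis [-0.863 -0.506  0.001] tilt 30.41 yaw -17.82
centre in tool [-141.3  -76.4  -12.2] world [ 427.7 -203.3  203.2]
resid [[0.2, 0.1], [-0.3, 0.2], [0.0, -0.1], [0.0, -0.1], [-0.7, -0.0], [0.7, -0.1]]
piece x axis tool [-0.504  0.864  0.002] z axis [-0.864 -0.504  0.004] tilt 30.28 yaw -17.55
centre in tool [-32.6  -2.1  -5.7] world [ 496.7 -231.8   94.6]
resid [[0.2, 0.1], [-0.3, 0.2], [0.0, -0.1], [0.0, -0.1], [-0.7, -0.0], [0.7, -0.1]]
piece x axis tool [-0.509  0.861  0.003] z axis [-0.861 -0.509  0.004] tilt 30.61 yaw -17.62
centre in tool [-20.5  -0.3   0.2] world [ 496.7 -237.9   82.6]
resid [[0.2, 0.1], [-0.3, 0.2], [0.0, -0.1], [0.0, -0.1], [-0.7, -0.0], [0.7, -0.1]]
piece x axis tool [-0.509  0.861  0.003] z axis [-0.861 -0.509  0.004] tilt 30.63 yaw -17.62
centre in tool [-20.7  -0.2   0.2] world [ 496.8 -237.9   82.7]
```

Emit:
apply_moves(
  targets="2 -1 -0.5 0 1; 4 -2 -1 0 1; 6 -2 -1 0 1; 7.5 -2 -1 0 1; 8.4 -2 -1 0 1; 8.4 -2 -1 0 1; 8.4 -2 -1 0 1",
)

```text
clock: 7.62
position: [495.0, -236.2, 53.4]
ee_rot: [-0.57, -0.419, 0.57, -0.418]
contact_force: [-0.9, 0.6, -2.1]
gripper_width: 59.0
```

Run:
```python
from held import *
d=snap('wrist','w10')
mv([511,-241.5,53],-17.54)
held(d,PX8,OB8)
```

```text
t 7.67 pos [ 495.  -236.2   53.3] yaw -17.44 F [-0.5 -0.7 -1.7] w 59.2 tilt [-1. -0.  0.]
shift [ 0.3 16.8  0.3] dist 16.8 spin 0.1
resid [[0.2, 0.1], [-0.3, 0.2], [0.0, -0.1], [0.0, -0.1], [-0.7, -0.0], [0.7, -0.1]]
piece x axis tool [-0.509  0.861  0.003] z axis [-0.861 -0.509  0.004] tilt 30.57 yaw -17.62
centre in tool [-20.7  -0.2   0.1] world [ 494.8 -236.2   74.1]
```

View pics/w10.png

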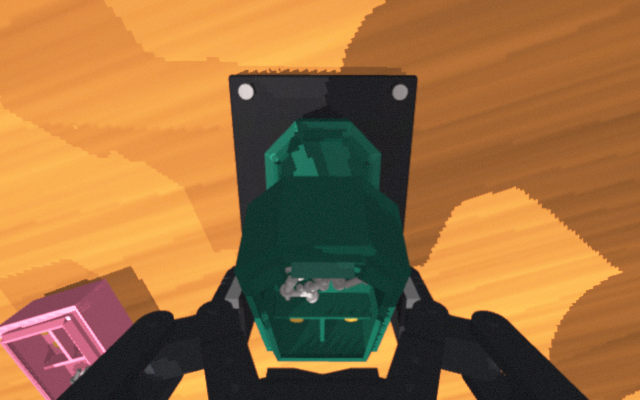

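Emit:
apply_moves(
  targets="1.2 1.3 0 0 1; 2.4 2.8 0 0 1; 3.6 4.2 0 0 1; 4.8 5.4 0 0 1; 6 6.6 0 0 1; 7.2 7.7 0 0 1; 7.2 7.7 0 0 1",
)

```text
clock: 8.25
position: [501.7, -238.3, 47.2]
ee_rot: [-0.569, -0.419, 0.571, -0.418]
contact_force: [-3.3, 2.3, 7.2]
gripper_width: 59.1
```

Run:
```python
from held import *
d=snap('wrist','w11')
mv([511,-241.5,53],-17.54)
```

```text
t 8.3 pos [ 501.7 -238.3   47.2] yaw -17.44 F [-3.1  3.3  6.5] w 59.2 tilt [-1.    -0.002  0.   ]
shift [-5.8  9.8  0.3] dist 11.4 spin 0.1
```

View pics/w11.png

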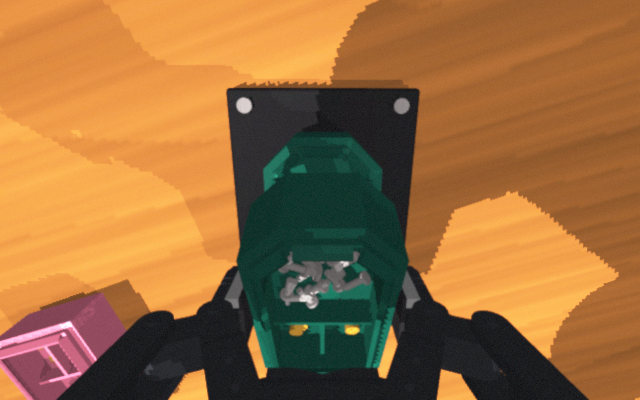

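Emit:
apply_moves(
  targets="1.3 1.1 0 0 1; 2.6 2.1 0 0 1; 3.9 3.1 0 0 1; 5.3 4 0 0 1; 6.7 5 0 0 1; 8.1 5.9 0 0 1; 8.1 5.9 0 0 1",
)

```text
clock: 8.88
position: [508.2, -240.3, 39.3]
ee_rot: [-0.57, -0.419, 0.57, -0.419]
contact_force: [-2.7, 2.2, 7.0]
gripper_width: 59.0
```

Run:
```python
from held import *
d=snap('wrist','w12')
snap('scene','s12')
mv([511,-241.5,53],-17.54)
a=cv2.imread("pics/s12.png");cv2.imwrite("pics/s12a.png",cv2.resize(a[140:290,120:270],None,fx=4,fy=4,interpolation=cv2.INTER_CUBIC))
```

```text
t 8.98 pos [ 508.2 -240.4   39.4] yaw -17.42 F [-2.6  1.8  6.5] w 59.5 tilt [-1. -0.  0.]
shift [-13.6   3.    0.3] dist 13.9 spin 0.12
```

View pics/w12.png

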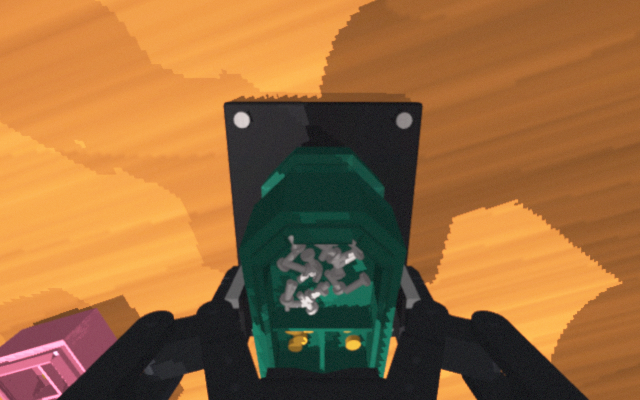

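View pics/s12a.png

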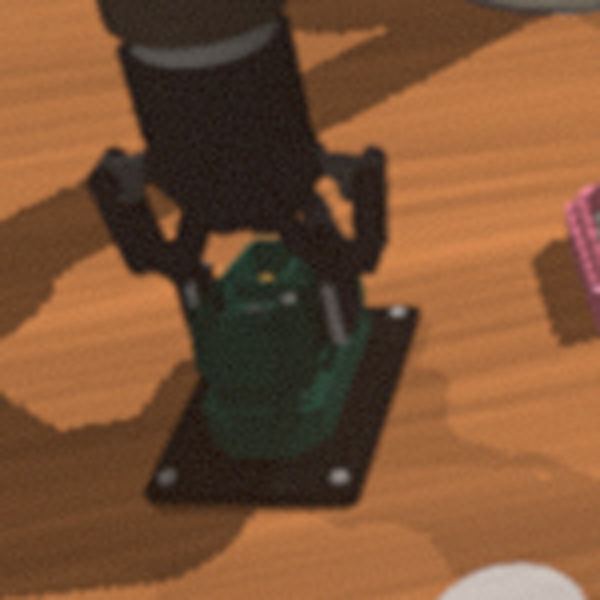

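Emit:
apply_moves(
  targets="1.4 0.8 0 0 1; 2.8 1.7 0 0 1; 4.3 2.5 0 0 1; 5.7 3.2 0 0 1; 7 3.8 0 0 1; 8 4.2 0 0 1; 8 4.2 0 0 1",
)

```text
clock: 9.57
position: [512.7, -241.7, 31.7]
ee_rot: [-0.57, -0.418, 0.57, -0.419]
contact_force: [-0.2, 1.2, 8.3]
gripper_width: 59.1
```

Run:
```python
from held import *
d=snap('wrist','w13')
snap('scene','s13')
mv([511,-241.5,53],-17.54)
a=cv2.imread("pics/s13.png");cv2.imwrite("pics/s13a.png",cv2.resize(a[140:290,120:270],None,fx=4,fy=4,interpolation=cv2.INTER_CUBIC))
```

```text
t 9.67 pos [ 512.7 -241.7   31.8] yaw -17.4 F [-1.8  2.1  7.7] w 59.1 tilt [-1.     0.001  0.   ]
shift [-21.2  -1.7   0.3] dist 21.3 spin 0.14
```

View pics/w13.png

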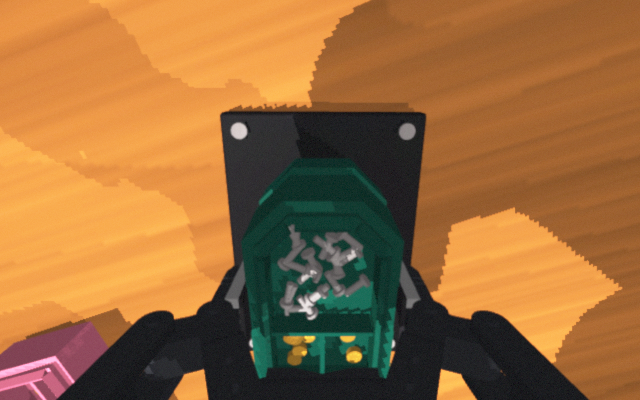

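View pics/s13a.png

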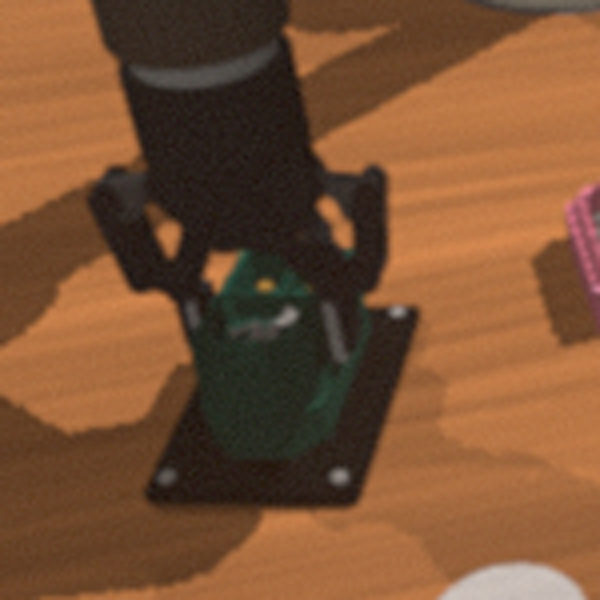

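Emit:
apply_moves(
  targets="0.4 0.15 0 0 1; 0.8 0.3 0 0 1; 1.2 0.4 0 0 1; 1.2 0.4 0 0 1",
)

```text
clock: 10.0
position: [513.1, -241.8, 30.9]
ee_rot: [-0.57, -0.418, 0.57, -0.419]
contact_force: [-3.4, 2.8, 8.9]
gripper_width: 59.2
```

Emit:
apply_moves(
  targets="0.4 0.1 0 0 1; 0.8 0.1 0 0 1; 1.2 0.1 0 0 1; 1.2 0.1 0 0 1",
)

```text
clock: 10.33
position: [513.6, -242.0, 29.9]
ee_rot: [0.57, 0.418, -0.57, 0.419]
contact_force: [-1.6, 2.8, 9.7]
gripper_width: 58.9
```

Run:
```python
from held import *
d=snap('wrist','w14')
snap('scene','s14')
mv([511,-241.5,53],-17.54)
a=cv2.imread("pics/s14.png");cv2.imwrite("pics/s14a.png",cv2.resize(a[180:270,150:240],None,fx=6,fy=6,interpolation=cv2.INTER_CUBIC))
a=cv2.imread("pics/w14.png");cv2.imwrite("pics/w14a.png",cv2.resize(a[100:390,215:430],None,fx=2,fy=2,interpolation=cv2.INTER_CUBIC)*1)
```

```text
t 10.43 pos [ 513.6 -242.    29.9] yaw -17.39 F [-2.2  2.1  8.9] w 59.1 tilt [-1.     0.002  0.001]
shift [-23.1  -2.6   0.3] dist 23.3 spin 0.15
```

View pics/w14a.png

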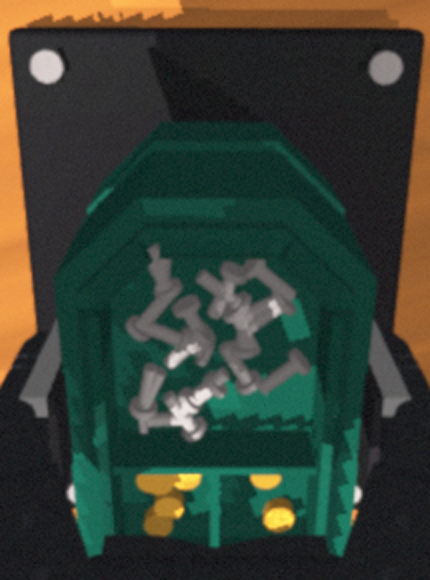

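View pics/s14a.png

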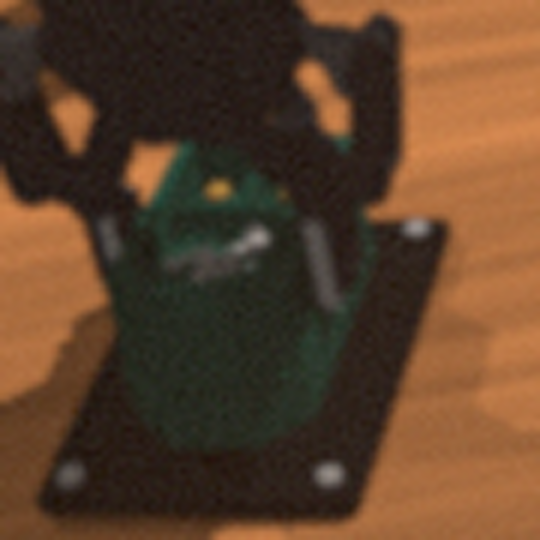

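Run:
```python
from held import *
d=get_image("wrist")
yaw=np.radians(-17.54);Rm=R.from_euler('z',yaw).as_matrix();c=np.array([511.05,-241.4,0])
for z in (10,32,62):
    P=np.array([[52,14,z],[52,-14,z],[36,30,z],[36,-30,z],[-52,30,z],[-52,-30,z]],float)@Rm.T+c
    print(z,((proj(d,P)-[215,100])*2).round(0).tolist())
```

```text
10 [[162.0, 121.0], [270.0, 121.0], [104.0, 180.0], [328.0, 181.0], [118.0, 451.0], [311.0, 451.0]]
32 [[155.0, 140.0], [278.0, 141.0], [88.0, 207.0], [344.0, 208.0], [107.0, 505.0], [322.0, 506.0]]
62 [[140.0, 178.0], [294.0, 179.0], [59.0, 259.0], [374.0, 260.0], [87.0, 603.0], [342.0, 603.0]]
```

Run:
```python
from held import *
d=snap("wrist","w15")
a=cv2.imread("pics/w15.png")[145:260,230:415]
cv2.imwrite("pics/w15a.png",np.clip(cv2.resize(a,None,fx=4.2,fy=4.2,interpolation=cv2.INTER_CUBIC).astype(float)*2.2,0,255).astype(np.uint8))
mv([511,-241,30])
```

```text
t 10.53 pos [ 513.6 -242.    29.9] yaw -17.39 F [-1.8  2.1 10.2] w 59.0 tilt [-1.     0.002  0.001]
shift [-0.1 -2.8 -0.2] dist 2.8 spin None
```

View pics/w15a.png

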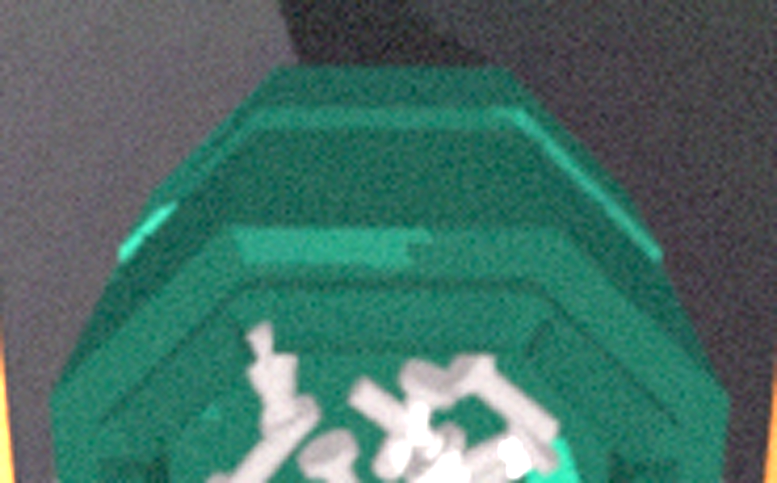

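Emit:
apply_moves(
  targets="0.5 0.2 0 0 1; 1 0.4 0 0 1; 1.5 0.6 0 0 1; 2 0.8 0 0 1; 2 0.8 0 0 1",
)

```text
clock: 10.95
position: [514.4, -242.3, 28.0]
ee_rot: [0.57, 0.418, -0.57, 0.419]
contact_force: [-1.6, 2.7, 9.7]
gripper_width: 59.4
```

Emit:
apply_moves(
  targets="0.5 0.2 0 0 1; 1 0.4 0 0 1; 1 0.4 0 0 1",
)

```text
clock: 11.2
position: [514.5, -242.3, 27.9]
ee_rot: [0.57, 0.418, -0.57, 0.419]
contact_force: [-3.9, 3.7, 17.0]
gripper_width: 59.0
```

Run:
```python
from held import *
d=snap("wrist","w16")
a=cv2.imread("pics/w16.png")[145:260,230:415]
cv2.imwrite("pics/w16a.png",np.clip(cv2.resize(a,None,fx=4.2,fy=4.2,interpolation=cv2.INTER_CUBIC).astype(float)*2.2,0,255).astype(np.uint8))
mv([511,-241,30])
yaw=np.radians(-17.54);Rm=R.from_euler('z',yaw).as_matrix();c=np.array([511.05,-241.4,0])
for z in (10,32,62):
    P=np.array([[52,14,z],[52,-14,z],[36,30,z],[36,-30,z]],float)@Rm.T+c
    print(z,((proj(d,P)-[230,145])*4.2).round(0).tolist())
```

```text
t 11.25 pos [ 514.4 -242.3   27.9] yaw -17.39 F [-4.1  3.8 17.1] w 59.4 tilt [-1.     0.001  0.001]
shift [-2.1 -3.7 -0.2] dist 4.2 spin None
10 [[277.0, 75.0], [506.0, 76.0], [152.0, 200.0], [629.0, 202.0]]
32 [[261.0, 118.0], [523.0, 119.0], [119.0, 259.0], [662.0, 261.0]]
62 [[229.0, 202.0], [557.0, 203.0], [56.0, 372.0], [727.0, 375.0]]
```

View pics/w16a.png

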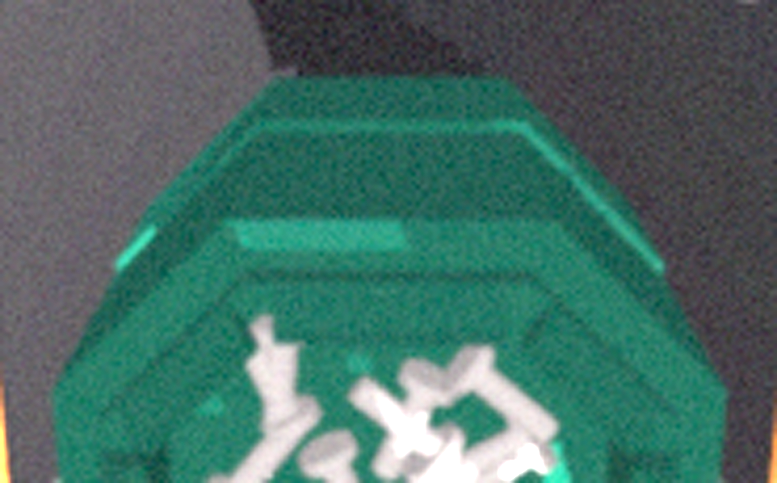

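Emit:
apply_moves(
  targets="-0.4 0 0 0 1; -0.4 0 0 0 0.1; -0.4 0 0 0 -0.2; -0.4 0 0 0 -0.6; -0.4 0 0 0 -1; -0.4 0 0 0 -1; -0.4 0 0 0 -1",
)

```text
clock: 11.83
position: [514.2, -242.2, 25.1]
ee_rot: [0.57, 0.418, -0.57, 0.419]
contact_force: [0.2, -0.7, -0.3]
gripper_width: 85.2
```

Run:
```python
from held import *
d=snap("wrist","w17");snap("scene","s17")
a=cv2.imread("pics/w17.png")[145:260,230:415]
cv2.imwrite("pics/w17a.png",np.clip(cv2.resize(a,None,fx=4.2,fy=4.2,interpolation=cv2.INTER_CUBIC).astype(float)*2.2,0,255).astype(np.uint8))
mv([511,-241,150])
yaw=np.radians(-17.54);Rm=R.from_euler('z',yaw).as_matrix();c=np.array([511.05,-241.4,0])
for z in (10,32,62):
    P=np.array([[52,14,z],[52,-14,z],[36,30,z],[36,-30,z]],float)@Rm.T+c
    print(z,((proj(d,P)-[230,145])*4.2).round(0).tolist())
```

```text
t 11.93 pos [ 513.9 -242.2   24.9] yaw -17.43 F [-0.   0.9  0.5] w 85.4 tilt [-1. -0.  0.]
shift [-125.1   -3.1   -0.2] dist 125.2 spin None
10 [[274.0, 77.0], [507.0, 78.0], [148.0, 204.0], [632.0, 206.0]]
32 [[257.0, 122.0], [525.0, 123.0], [114.0, 265.0], [667.0, 267.0]]
62 [[224.0, 209.0], [560.0, 210.0], [48.0, 383.0], [735.0, 386.0]]
```

View pics/w17a.png

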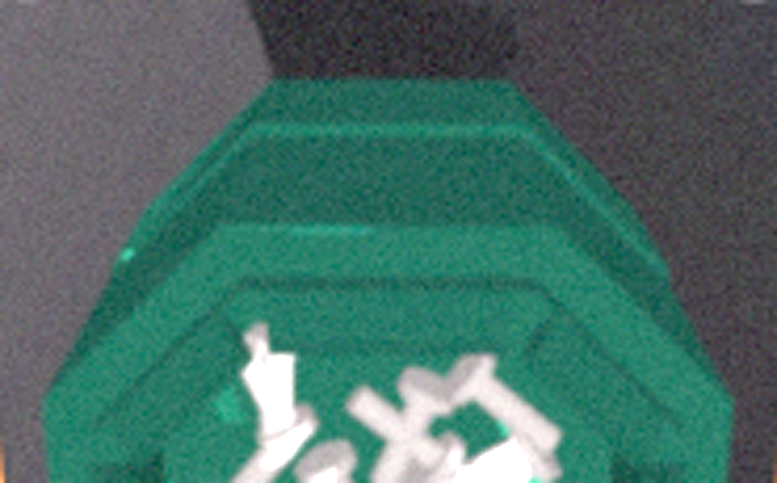

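Emit:
apply_moves(
  targets="-4 0 0 0 -1; -15 0 0 0 -1; -35 0 0 0 -1; -60 0 0 0 -1; -90 0 0 0 -1; -120 0 0 0 -1; -145 0 0 0 -1; -158 0 0 0 -1; -160 0 0 0 -1; -160 0 0 0 -1",
)

```text
clock: 12.77
position: [514.1, -242.1, 186.6]
ee_rot: [0.571, 0.418, -0.569, 0.419]
contact_force: [-0.3, 0.6, -0.5]
gripper_width: 85.3
```

Run:
```python
from held import *
import pickle
d=snap("wrist","w18");snap("scene","s18");pickle.dump(d,open("w18.pkl","wb"))
a=cv2.imread("pics/w18.png")[110:310,240:420]
cv2.imwrite("pics/w18a.png",np.clip(cv2.resize(a,None,fx=3,fy=3,interpolation=cv2.INTER_CUBIC).astype(float)*1.7,0,255).astype(np.uint8))
a=cv2.imread("pics/s18.png");cv2.imwrite("pics/s18a.png",np.clip(cv2.resize(a[180:280,140:250],None,fx=6,fy=6,interpolation=cv2.INTER_CUBIC).astype(float)*1.6,0,255).astype(np.uint8))
mv([525.1,238.2,190],-7.3)
```

```text
t 12.87 pos [ 513.  -241.8  184.2] yaw -17.46 F [-0.   0.2 -0.6] w 85.1 tilt [-1.    -0.002 -0.   ]
shift [  -5.4 -132.5 -461.5] dist 480.2 spin -10.16
```

View pics/w18a.png

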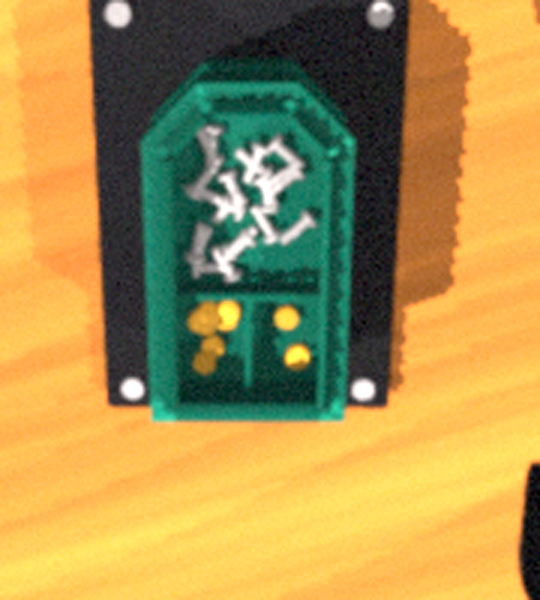

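View pics/s18a.png

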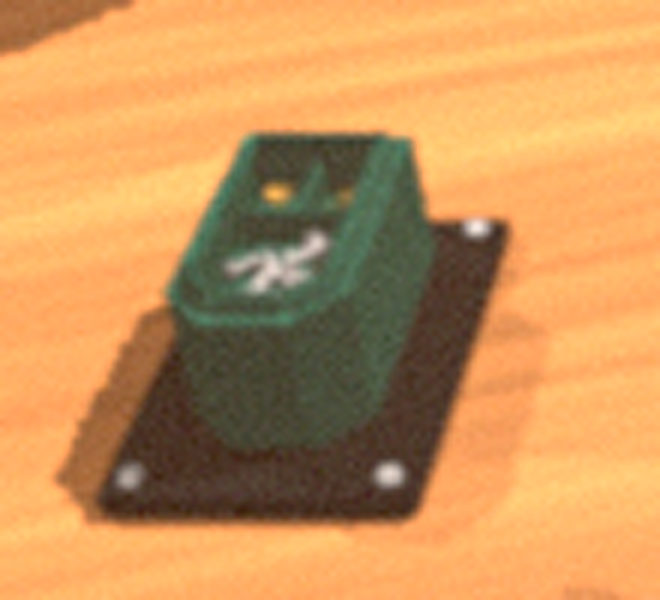

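Seated and level in both views, with the tray flush on the pedestal. I measure the tray's shoulder plane from this wrist view: if the outline fits at z=62, the tray is down and level, and this also gives the cover's target.

```bash
cat >> held.py <<'E'
L6=np.array([[-52,30],[-52,-30],[36,-30],[36,30],[52,14],[52,-14]],float)
def plan(d,px,z):
    P=onz(d,px,z);a=L6-L6.mean(0);b=P[:,:2]-P[:,:2].mean(0)
    th=np.arctan2((a[:,0]*b[:,1]-a[:,1]*b[:,0]).sum(),(a*b).sum());Rm=np.array([[np.cos(th),-np.sin(th)],[np.sin(th),np.cos(th)]])
    t=P[:,:2].mean(0)-Rm@L6.mean(0);print("centre",t.round(2),"yaw",np.degrees(th).round(2),"scale",np.linalg.norm(b)/np.linalg.norm(a));print(((P[:,:2]-t)@Rm-L6).round(1).tolist())
E
python3 - <<'E'
from held import *
import pickle
d=pickle.load(open("w18.pkl","rb"))
px=np.array([[153,421],[343,421],[356,153],[140,150],[196,82],[298,84]])/3+[240,110]
plan(d,px,62)
px=np.array(px)
ok,rv,tv=cv2.solvePnP(np.c_[L6,np.zeros(6)],px,np.array(d["mtx"]),np.array([d["k1"],0,0,0.]))
T=np.array(d["world_from_camera"]);Rw=T[:3,:3]@R.from_rotvec(rv[:,0]).as_matrix();print((T[:3,:3]@tv[:,0]+T[:3,3]).round(1),Rw[:,2].round(3))
E
```

```text
centre [ 508.65 -240.46] yaw -17.37 scale 0.9925306339835593
[[1.0, -0.6], [1.0, 0.3], [-2.5, -0.6], [-1.7, 0.5], [1.4, 0.3], [0.8, 0.1]]
[ 509.5 -240.7   65.8] [-0.063  0.04   0.997]
```

Run:
```python
from held import *
import pickle
d=pickle.load(open("w18.pkl","rb"))
a=cv2.imread("pics/w18.png")[120:260,270:370]
o=np.clip(cv2.resize(a,None,fx=5.6,fy=4.2,interpolation=cv2.INTER_CUBIC).astype(float)*1.5,0,255).astype(np.uint8)
yaw=np.radians(-17.54);Rm=R.from_euler('z',yaw).as_matrix();c=np.array([511.05,-241.4,0])
for z,col in((62,(0,0,255)),(32,(255,0,0))):
    P=np.c_[L6-([1.2,0] if z==62 else [0,0]),np.full(6,z)]@Rm.T+c
    q=(proj(d,P)-[270,120]+.0)*[5.6,4.2];print(z,q.round(0).tolist())
    for p in q: cv2.circle(o,tuple(int(v) for v in p),3,col,-1)
cv2.imwrite("pics/w18b.png",o)
```

```text
62 [[114.0, 545.0], [474.0, 546.0], [495.0, 154.0], [98.0, 153.0], [202.0, 73.0], [391.0, 73.0]]
32 [[130.0, 484.0], [459.0, 485.0], [476.0, 123.0], [116.0, 122.0], [211.0, 49.0], [382.0, 49.0]]
```

View pics/w18b.png

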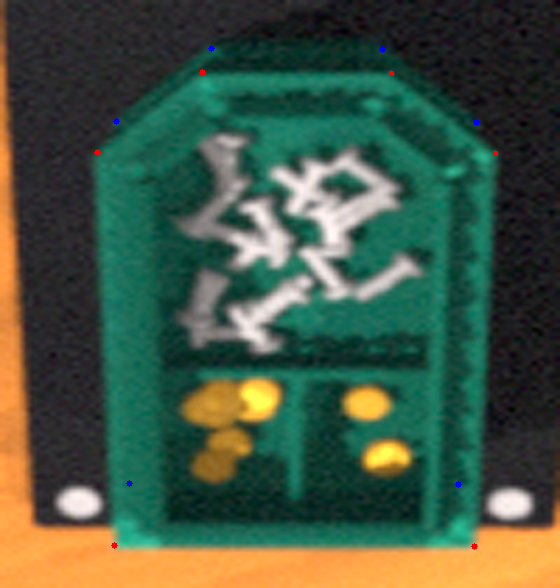

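Emit:
apply_moves(
  targets="-1 -5 -17 -1 -1; -2 -14 -48 -2 -1; -3 -25 -85 -4 -1; -4 -36 -123 -6 -1; -5 -47 -161 -8 -1; -5 -58 -199 -9 -1; -5 -69 -237 -10 -1; -5 -80 -275 -10.2 -1; -5 -91 -313 -10.2 -1; -5 -102 -351 -10.2 -1",
)

```text
clock: 13.7
position: [520.5, 124.9, 188.5]
ee_rot: [-0.529, -0.468, 0.532, -0.467]
contact_force: [-0.1, 0.8, -0.3]
gripper_width: 85.4
```

Run:
```python
from held import *
mv([525.1,238.2,190],-7.3)
```

```text
t 13.7 pos [520.5 124.9 188.5] yaw -7.23 F [-0.1  0.8 -0.3] w 85.4 tilt [-1.    -0.003  0.002]
shift [  -1.7   -9.7 -113. ] dist 113.4 spin 0.07
```

Emit:
apply_moves(
  targets="0 -3 -36 0 -1; 0 -6 -70 0 -1; 0 -8 -95 0 -1; 0 -10 -110 0 -1; 0 -10 -113.5 0 -1; 0 -10 -113.5 0 -1; 0 -10 -113.5 0 -1; 0 -10 -113.5 0 -1",
)

```text
clock: 14.37
position: [525.9, 235.8, 189.8]
ee_rot: [-0.531, -0.467, 0.531, -0.467]
contact_force: [-0.4, 0.4, -0.9]
gripper_width: 85.2
```

Run:
```python
from held import *
import pickle
d=snap("wrist","w19");pickle.dump(d,open("w19.pkl","wb"))
mv([525.1,238.2,55.6],-7.3)
a=cv2.imread("pics/w19.png")[100:280,240:400]
cv2.imwrite("pics/w19a.png",np.clip(cv2.resize(a,None,fx=3.3,fy=3.3,interpolation=cv2.INTER_CUBIC).astype(float)*1.7,0,255).astype(np.uint8))
```

```text
t 14.42 pos [526.  235.8 190. ] yaw -7.33 F [-0.2 -0.5  0. ] w 85.6 tilt [-1. -0.  0.]
shift [134.4  -1.1  -2.3] dist 134.5 spin -0.03
```

View pics/w19a.png

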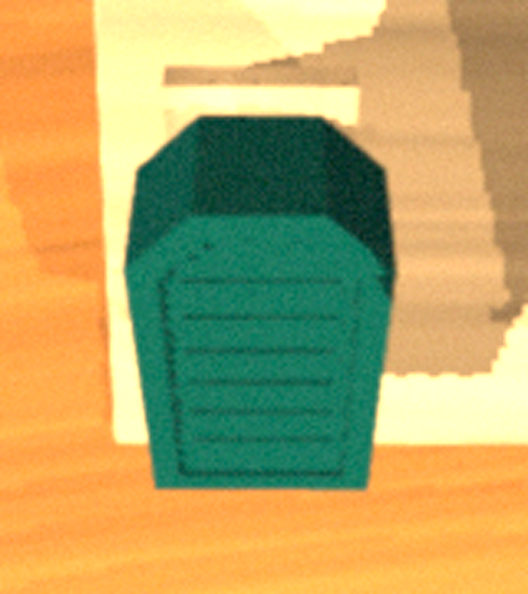

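View pics/w19.png

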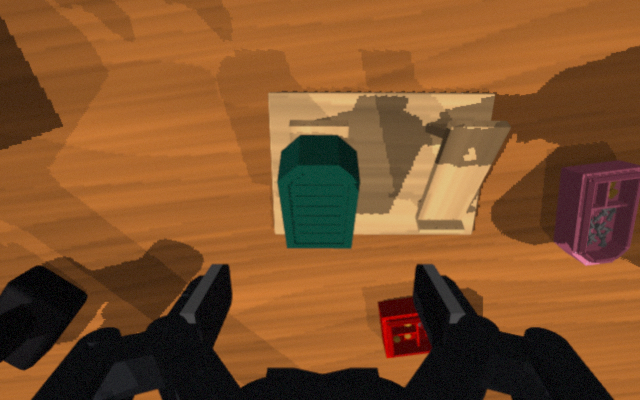

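Run:
```python
from held import *
import pickle
d=pickle.load(open("w19.pkl","rb"))
px=np.array([[156,488],[366,488],[127,270],[190,214],[325,214],[200,117],[323,117],[137,172],[385,172]])/3.3+[240,100]
ob=[[-52,30,17],[-52,-30,17],[36,30,17],[52,14,17],[52,-14,17],[52,14,-17],[52,-14,-17],[36,30,-17],[36,-30,-17]]
held(d,px,ob)
```

```text
resid [[0.1, 0.1], [0.3, 0.3], [-0.7, -0.4], [0.8, 0.3], [0.0, 0.4], [0.1, -0.0], [-0.7, 0.1], [0.3, -0.5], [-0.4, -0.3]]
piece x axis tool [-0.492  0.871 -0.   ] z axis [-0.871 -0.492 -0.002] tilt 29.42 yaw -7.31
centre in tool [116.4  -2.5  -2.7] world [523.8 238.7  73.6]
```

Emit:
apply_moves(
  targets="10 -0.5 -1 0 -1; 28 -1.2 -2.5 0 -1; 50 -1.2 -2.5 0 -1; 72 -1.2 -2.5 0 -1; 92 -1.2 -2.5 0 -1; 110 -1.2 -2.5 0 -1; 123 -1.2 -2.5 0 -1; 131 -1.2 -2.5 0 -1; 135 -1.2 -2.5 0 -1; 135 -1.2 -2.5 0 -1",
)

```text
clock: 15.25
position: [524.9, 239.2, 54.3]
ee_rot: [-0.53, -0.467, 0.531, -0.467]
contact_force: [-0.4, -0.1, -0.3]
gripper_width: 85.4
```

Run:
```python
from held import *
d=snap("wrist","w20")
mv([525.1,238.2,55],-7.3)
```

```text
t 15.3 pos [525.4 239.6  55.2] yaw -7.25 F [ 0.6 -0.3 -0.2] w 85.1 tilt [-1.  0.  0.]
shift [ 0.2 -0.1  1.5] dist 1.5 spin 0.05
```

View pics/w20.png

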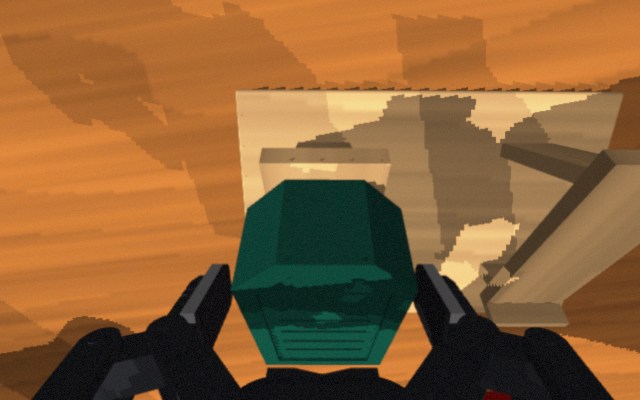

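Emit:
apply_moves(
  targets="0 0 1.2 0 -1; 0 0 1.2 0 0; 0 0 1.2 0 0.5; 0 0 1.2 0 1; 0 0 1.2 0 1; 0 0 1.2 0 1; 0 0 1.2 0 1; 0 0 1.2 0 1; 0 0 1.2 0 1",
)

```text
clock: 16.05
position: [525.4, 238.9, 56.2]
ee_rot: [0.531, 0.467, -0.53, 0.468]
contact_force: [-0.1, -0.2, 6.2]
gripper_width: 59.3
```

Emit:
apply_moves(
  targets="-3 0 0 0 1; -10 0 0 0 1; -20 0 0 0 1; -32 0 0 0 1; -48 0 0 0 1; -66 0 0 0 1; -84 0 0 0 1; -102 0 0 0 1; -116 0 0 0 1; -125 0 0 0 1",
)

```text
clock: 16.88
position: [525.5, 239.0, 182.6]
ee_rot: [0.532, 0.467, -0.529, 0.468]
contact_force: [0.5, -0.4, -1.4]
gripper_width: 59.3
```

Run:
```python
from held import *
d=snap("wrist","w21")
mv([430,-200,190],-17.5)
```

```text
t 16.93 pos [526.2 239.3 183.8] yaw -7.21 F [-0.1 -0.6 -0.2] w 59.2 tilt [-1.     0.004 -0.004]
shift [ -8.  -40.3 447.9] dist 449.8 spin 10.29
```

View pics/w21.png

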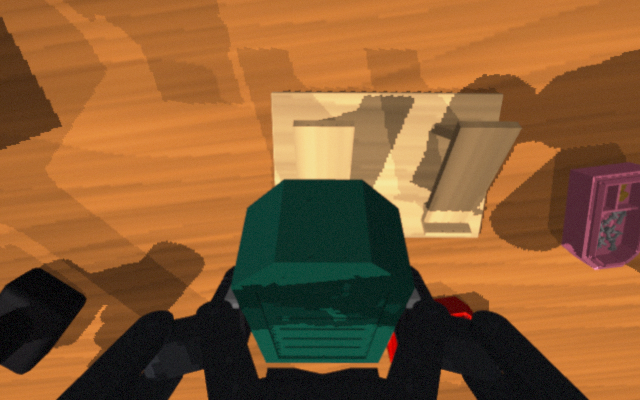

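Emit:
apply_moves(
  targets="-1 -1 14 1 1; -2 -4 42 2 1; -4 -7 78 4 1; -6 -10 115 6 1; -8 -14 152 8 1; -10 -17 189 9 1; -11 -20 226 10 1; -12 -24 263 10.2 1; -12 -27 300 10.2 1; -12 -30 337 10.2 1",
)

```text
clock: 17.77
position: [450.8, -93.8, 191.4]
ee_rot: [-0.57, -0.419, 0.571, -0.418]
contact_force: [0.2, -0.7, -1.8]
gripper_width: 59.5
```

Run:
```python
from held import *
mv([430,-200,196],-17.5)
```

```text
t 17.77 pos [450.8 -93.8 191.4] yaw -17.47 F [ 0.2 -0.7 -1.8] w 59.5 tilt [-1.    -0.002  0.   ]
shift [ -4.6  12.1 107.5] dist 108.3 spin 0.03
```

Emit:
apply_moves(
  targets="-1 5 34 0 1; -2 8 64 0 1; -3 10 88 0 1; -4 12 102 0 1; -4 12 108 0 1; -4 12 108 0 1; -4 12 108 0 1; -4 12 108 0 1; -4 12 108 0 1",
)

```text
clock: 18.52
position: [432.0, -197.7, 196.0]
ee_rot: [-0.57, -0.419, 0.57, -0.419]
contact_force: [-0.0, -0.3, -2.4]
gripper_width: 59.4
```

Run:
```python
from held import *
import pickle
d=snap("wrist","w22");pickle.dump(d,open("w22.pkl","wb"))
mv([430,-200,196],-17.5)
a=cv2.imread("pics/w22.png")
f=lambda c,s:np.clip(cv2.resize(c,None,fx=s,fy=s,interpolation=cv2.INTER_CUBIC).astype(float)*1.7,0,255).astype(np.uint8)
cv2.imwrite("pics/w22a.png",f(a[0:190,250:400],3.1))
cv2.imwrite("pics/w22b.png",f(a[165:375,230:420],2.8))
```

```text
t 18.57 pos [ 432.1 -197.7  196. ] yaw -17.36 F [-0.2  0.3 -1.5] w 59.6 tilt [-1. -0. -0.]
shift [ 0.  -1.3  2.8] dist 3.1 spin 0.14
```

View pics/w22a.png

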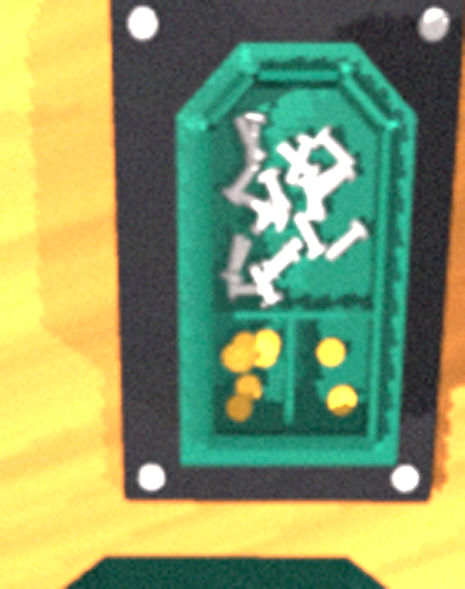

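View pics/w22b.png

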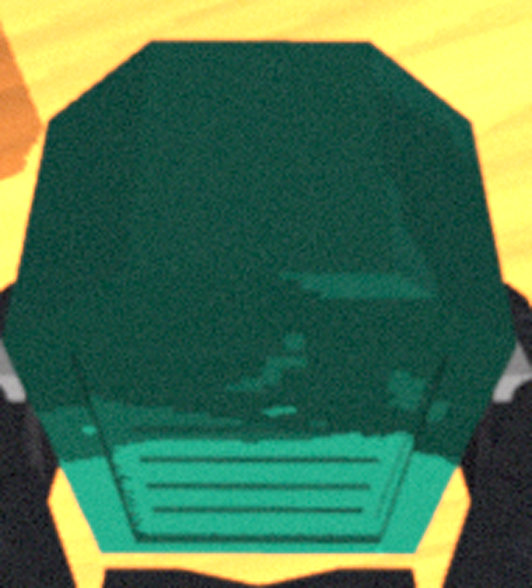

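```bash
cat >> held.py <<'E'
PXC=np.array([[152,42],[370,42],[49,122],[471,123],[102,551],[416,552]])/2.8+[230,165]
OBC=[[52,14,-17],[52,-14,-17],[36,30,-17],[36,-30,-17],[-52,30,17],[-52,-30,17]]
E
python3 - <<'E'
from held import *
import pickle
d=pickle.load(open("w22.pkl","rb"))
held(d,PXC,OBC)
# order L6: low left, low right, right cut, left cut, topL, topR
px=np.array([[182,466],[397,465],[414,112],[176,115],[240,44],[357,44]])/3.1+[250,0]
plan(d,px,62)
E
```

```text
resid [[-0.1, 0.1], [-0.1, 0.2], [0.0, -0.2], [0.2, -0.2], [0.1, 0.1], [-0.2, -0.0]]
piece x axis tool [-0.503  0.864  0.   ] z axis [-0.864 -0.503 -0.   ] tilt 30.17 yaw -17.37
centre in tool [-20.8  -0.6   0.2] world [ 431.4 -197.7  216.8]
centre [ 510.1  -240.97] yaw -17.09 scale 1.0060556237696427
[[-0.5, 0.2], [-0.4, -0.1], [0.7, 0.3], [0.2, 0.2], [0.0, 0.1], [-0.1, -0.8]]
```

Emit:
apply_moves(
  targets="4 8 2 0 1; 14 20 5 0 1; 28 34 8 0 1; 44 48 12 0 1; 60 60 15 0 1; 74 70 17.3 0 1; 86 73 17.8 0 1; 94 73 17.8 0 1; 96 73 17.8 0 1; 96 73 17.8 0 1",
)

```text
clock: 19.4
position: [495.9, -237.1, 99.3]
ee_rot: [-0.569, -0.419, 0.57, -0.418]
contact_force: [0.4, -0.3, -0.2]
gripper_width: 59.4
```

Emit:
apply_moves(
  targets="0 0 0 0 1; 0 0 0 0 1",
)

```text
clock: 19.57
position: [496.7, -237.3, 101.1]
ee_rot: [0.57, 0.418, -0.569, 0.419]
contact_force: [0.2, 0.5, -1.8]
gripper_width: 59.3
```

Run:
```python
from held import *
import pickle
d=snap("wrist","w23");pickle.dump(d,open("w23.pkl","wb"))
mv([510.1,-241,82],-17.4)
a=cv2.imread("pics/w23.png")
f=lambda c,s:np.clip(cv2.resize(c,None,fx=s,fy=s,interpolation=cv2.INTER_CUBIC).astype(float)*1.7,0,255).astype(np.uint8)
cv2.imwrite("pics/w23a.png",f(a[70:250,235:415],3.3))
snap("scene","s23")
a=cv2.imread("pics/s23.png");cv2.imwrite("pics/s23a.png",f(a[140:280,130:260],4.2))
held(d,PXC,OBC)
```

```text
t 19.62 pos [ 496.7 -237.4  101.2] yaw -17.42 F [-0.1  0.4 -1.8] w 59.1 tilt [-1.     0.002 -0.   ]
shift [19.2 13.9 -0.5] dist 23.7 spin -0.02
resid [[-0.1, 0.1], [-0.1, 0.2], [0.0, -0.2], [0.2, -0.2], [0.1, 0.1], [-0.2, -0.0]]
piece x axis tool [-0.503  0.864 -0.   ] z axis [-0.864 -0.503 -0.   ] tilt 30.3 yaw -17.42
centre in tool [-20.9  -0.5   0.1] world [ 496.1 -237.3  122. ]
```

View pics/w23a.png

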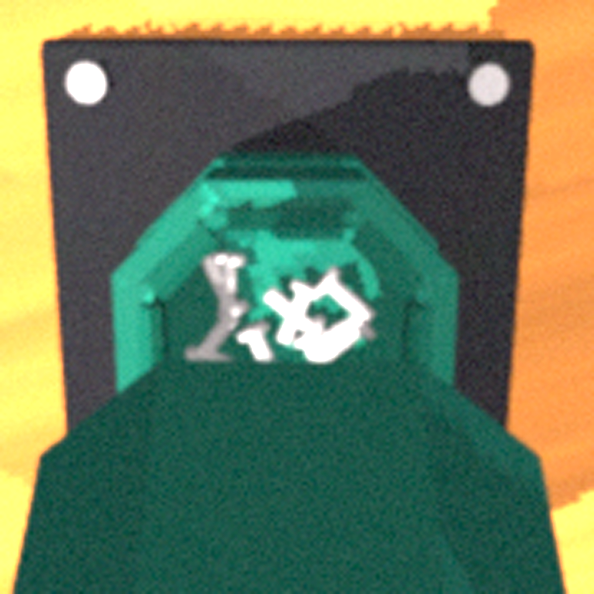

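View pics/s23a.png

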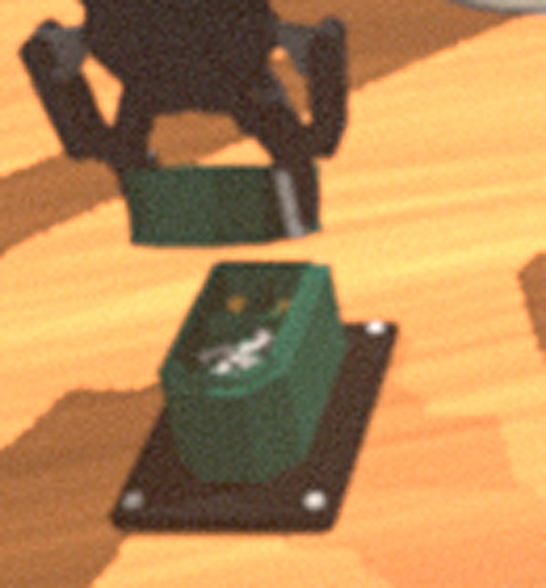

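Run:
```python
from held import *
import pickle
d=pickle.load(open("w23.pkl","rb"))
px=np.array([[205,182],[367,182],[112,274],[458,273]])/3.3+[235,70]
P=onz(d,px,62);yaw=np.radians(-17.4);Rm=R.from_euler('z',yaw).as_matrix()[:2,:2]
L=np.array([[52,14],[52,-14],[36,30],[36,-30]]);e=(P[:,:2]-L@Rm.T);print(e.round(1).tolist(),e.mean(0))
dl=e.mean(0)-[496.1,-237.3];print("u",dl@Rm[:,0],"tool z",-dl@Rm[:,1])
e=np.array([510.1,-241]);dl=e-[496.1,-237.3];print("u",dl@Rm[:,0],"tool z",-dl@Rm[:,1])
```

```text
[[509.6, -241.2], [509.8, -240.6], [510.1, -240.7], [510.3, -241.0]] [ 509.97336904 -240.87652133]
u 14.308054005424387 tool z -0.7358423808410777
u 14.465815530575394 tool z -0.6558818760749991
```

Emit:
apply_moves(
  targets="4 -0.4 -0.4 0 1; 8 -0.8 -0.7 0 1; 12 -0.8 -0.7 0 1; 15 -0.8 -0.7 0 1; 17 -0.8 -0.7 0 1; 18.5 -0.8 -0.7 0 1; 19.1 -0.8 -0.7 0 1; 19.1 -0.8 -0.7 0 1; 19.1 -0.8 -0.7 0 1",
)

```text
clock: 20.42
position: [495.5, -236.5, 81.8]
ee_rot: [-0.57, -0.419, 0.57, -0.418]
contact_force: [-1.6, 1.7, 6.1]
gripper_width: 59.4
```

Run:
```python
from held import *
import pickle
d=snap("wrist","w24")
mv([510.1,-241,82],-17.4)
held(d,PXC,OBC)
f=lambda c,s:np.clip(cv2.resize(c,None,fx=s,fy=s,interpolation=cv2.INTER_CUBIC).astype(float)*1.7,0,255).astype(np.uint8)
snap("scene","s24")
a=cv2.imread("pics/s24.png");cv2.imwrite("pics/s24a.png",f(a[140:280,130:260],4.2))
```

```text
t 20.47 pos [ 495.5 -236.5   81.8] yaw -17.42 F [-2.7  1.2  6. ] w 59.2 tilt [-1. -0.  0.]
shift [-0.2 15.3 -0.1] dist 15.3 spin -0.02
resid [[-0.1, 0.1], [-0.1, 0.2], [0.0, -0.2], [0.2, -0.2], [0.1, 0.1], [-0.2, -0.0]]
piece x axis tool [-0.503  0.864  0.   ] z axis [-0.864 -0.503 -0.   ] tilt 30.16 yaw -17.42
centre in tool [-20.9  -0.6   0.1] world [ 494.9 -236.4  102.6]
```

View pics/w24.png

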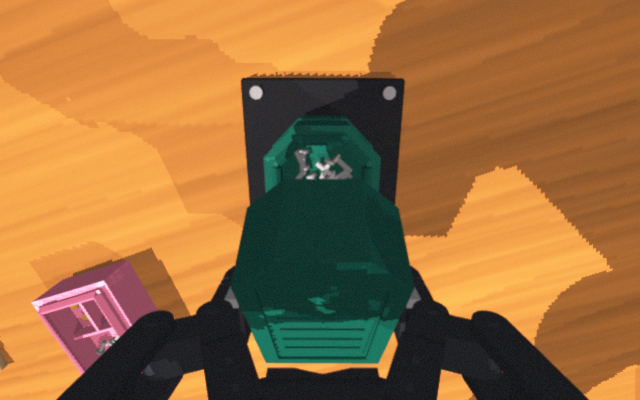

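View pics/s24a.png

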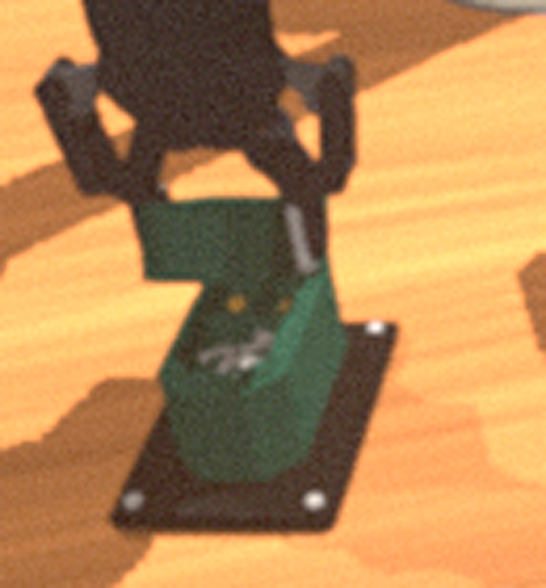

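Emit:
apply_moves(
  targets="1.2 1.3 0 0 1; 2.4 2.6 0 0 1; 3.5 3.8 0 0 1; 4.7 5 0 0 1; 6 6.1 0 0 1; 7.2 7.2 0 0 1; 7.2 7.2 0 0 1",
)

```text
clock: 21.1
position: [502.4, -238.7, 75.0]
ee_rot: [-0.57, -0.419, 0.57, -0.418]
contact_force: [-1.6, 3.2, 8.0]
gripper_width: 59.6
```

Run:
```python
from held import *
import pickle
d=snap("wrist","w25")
mv([510.1,-241,82],-17.4)
f=lambda c,s:np.clip(cv2.resize(c,None,fx=s,fy=s,interpolation=cv2.INTER_CUBIC).astype(float)*1.7,0,255).astype(np.uint8)
snap("scene","s25")
a=cv2.imread("pics/s25.png");cv2.imwrite("pics/s25a.png",f(a[140:280,130:260],4.2))
```

```text
t 21.15 pos [ 502.5 -238.7   75. ] yaw -17.42 F [-2.6  2.9  8.7] w 59.3 tilt [-1. -0.  0.]
shift [-7.   8.  -0.1] dist 10.6 spin -0.02
```

View pics/w25.png

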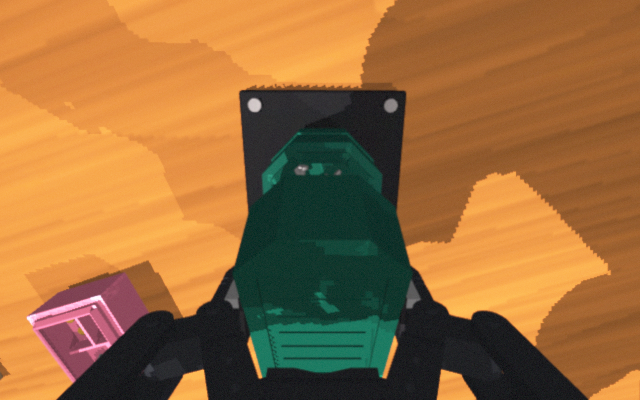

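View pics/s25a.png

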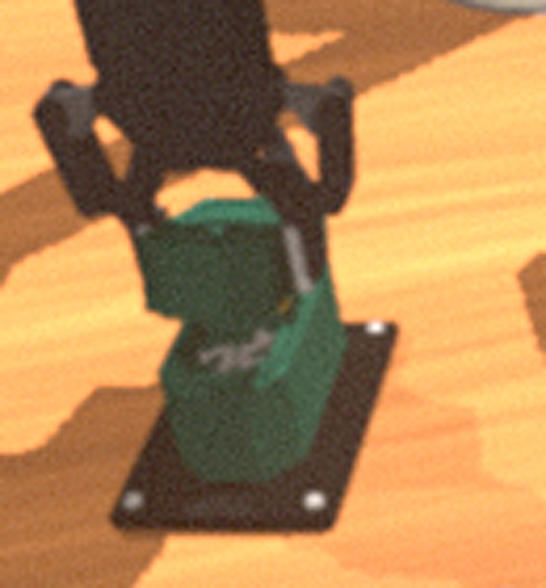

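Emit:
apply_moves(
  targets="1.3 1 0 0 1; 2.6 2 0 0 1; 3.9 3 0 0 1; 5.3 3.9 0 0 1; 6.7 4.8 0 0 1; 8.1 5.6 0 0 1; 8.1 5.6 0 0 1",
)

```text
clock: 21.78
position: [508.4, -240.5, 67.1]
ee_rot: [-0.57, -0.418, 0.57, -0.419]
contact_force: [-1.8, 0.9, 7.7]
gripper_width: 59.3
```

Run:
```python
from held import *
import pickle
d=snap("wrist","w26")
mv([510.1,-241,82],-17.4)
f=lambda c,s:np.clip(cv2.resize(c,None,fx=s,fy=s,interpolation=cv2.INTER_CUBIC).astype(float)*2,0,255).astype(np.uint8)
snap("scene","s26")
a=cv2.imread("pics/s26.png");cv2.imwrite("pics/s26a.png",f(a[140:280,130:260],4.2))
a=cv2.imread("pics/w26.png");cv2.imwrite("pics/w26a.png",f(a[90:290,230:415],3))
```

```text
t 21.83 pos [ 508.3 -240.5   67.1] yaw -17.41 F [-1.7  1.8  8.4] w 59.4 tilt [-1.     0.001  0.   ]
shift [-14.9   1.8  -0. ] dist 15.0 spin -0.01
```

View pics/w26a.png

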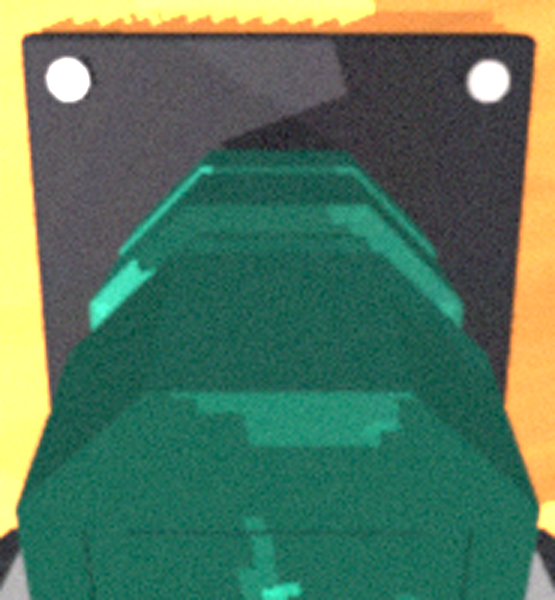

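View pics/s26a.png

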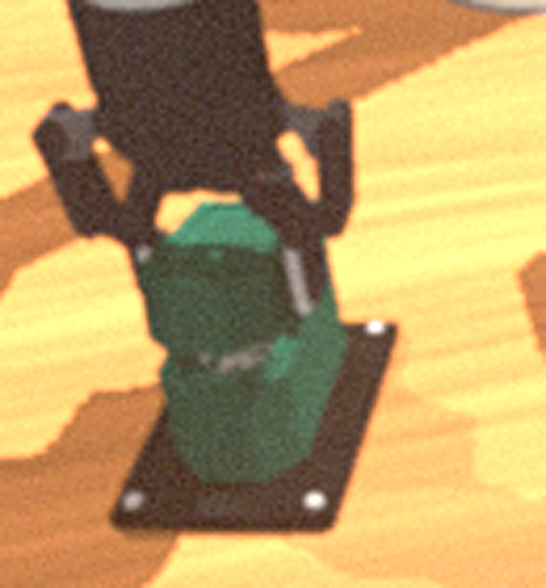

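Emit:
apply_moves(
  targets="1.5 0.8 0 0 1; 3 1.6 0 0 1; 4.4 2.3 0 0 1; 5.7 2.9 0 0 1; 7 3.4 0 0 1; 8 3.9 0 0 1; 9 4.3 0 0 1; 9 4.3 0 0 1",
)

```text
clock: 22.55
position: [513.0, -241.9, 58.3]
ee_rot: [0.57, 0.418, -0.57, 0.419]
contact_force: [-1.1, 0.9, 7.8]
gripper_width: 59.3
```

Run:
```python
from held import *
d=snap("wrist","w27")
mv([510.1,-241,82],-17.4)
f=lambda c,s:np.clip(cv2.resize(c,None,fx=s,fy=s,interpolation=cv2.INTER_CUBIC).astype(float)*2,0,255).astype(np.uint8)
a=cv2.imread("pics/w27.png");cv2.imwrite("pics/w27a.png",f(a[120:290,230:415],3.3))
yaw=np.radians(-17.4);Rm=R.from_euler('z',yaw).as_matrix();c=np.array([510,-240.95,0])
for z in (62,96):
    P=np.array([[52,14,z],[52,-14,z],[36,30,z],[36,-30,z]],float)@Rm.T+c
    print(z,((proj(d,P)-[230,120])*3.3).round(0).tolist())
```

```text
t 22.6 pos [ 512.9 -241.9   58.3] yaw -17.4 F [-0.9  0.9  9. ] w 59.1 tilt [-1.     0.002  0.   ]
shift [-23.7  -2.9  -0. ] dist 23.9 spin -0.0
62 [[202.0, 172.0], [408.0, 172.0], [92.0, 283.0], [518.0, 283.0]]
96 [[173.0, 248.0], [438.0, 248.0], [33.0, 386.0], [577.0, 386.0]]
```

View pics/w27a.png

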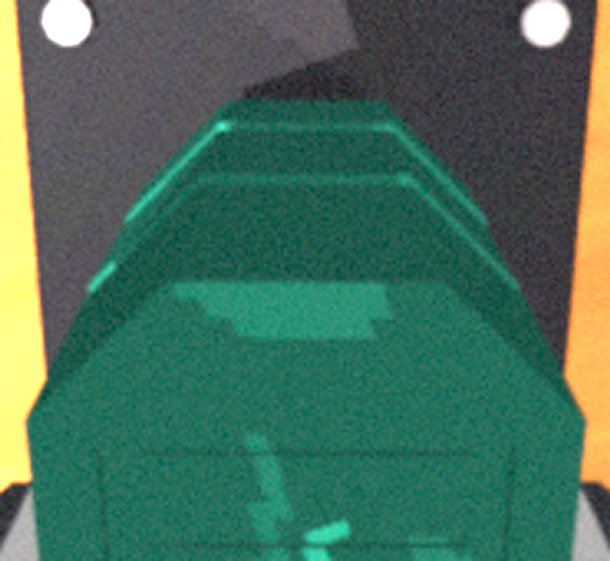

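Emit:
apply_moves(
  targets="0.6 0.25 0 0 1; 1.2 0.5 0 0 1; 1.8 0.7 0 0 1; 2.4 0.9 0 0 1; 2.4 0.9 0 0 1",
)

```text
clock: 23.02
position: [513.8, -242.2, 56.2]
ee_rot: [0.57, 0.418, -0.57, 0.419]
contact_force: [-2.0, 1.8, 9.1]
gripper_width: 59.4
```

Emit:
apply_moves(
  targets="0.5 0.15 0 0 1; 1 0.3 0 0 1; 1 0.3 0 0 1",
)

```text
clock: 23.27
position: [514.0, -242.2, 55.7]
ee_rot: [0.57, 0.418, -0.57, 0.419]
contact_force: [-3.6, 2.1, 13.9]
gripper_width: 58.9
```

Run:
```python
from held import *
d=snap("wrist","w28")
mv([510.1,-241,82],-17.4)
f=lambda c,s:np.clip(cv2.resize(c,None,fx=s,fy=s,interpolation=cv2.INTER_CUBIC).astype(float)*2,0,255).astype(np.uint8)
a=cv2.imread("pics/w28.png");cv2.imwrite("pics/w28a.png",f(a[120:290,230:415],3.3))
yaw=np.radians(-17.4);Rm=R.from_euler('z',yaw).as_matrix();c=np.array([510,-240.95,0])
for z in (62,96):
    P=np.array([[52,14,z],[52,-14,z],[36,30,z],[36,-30,z]],float)@Rm.T+c
    print(z,((proj(d,P)-[230,120])*3.3).round(0).tolist())
```

```text
t 23.32 pos [ 514.  -242.2   55.7] yaw -17.37 F [-3.2  3.1 13.3] w 59.4 tilt [-1.     0.002  0.001]
shift [-26.3  -4.    0. ] dist 26.6 spin 0.03
62 [[201.0, 184.0], [410.0, 185.0], [89.0, 296.0], [521.0, 297.0]]
96 [[171.0, 265.0], [441.0, 266.0], [29.0, 405.0], [582.0, 406.0]]
```

View pics/w28a.png

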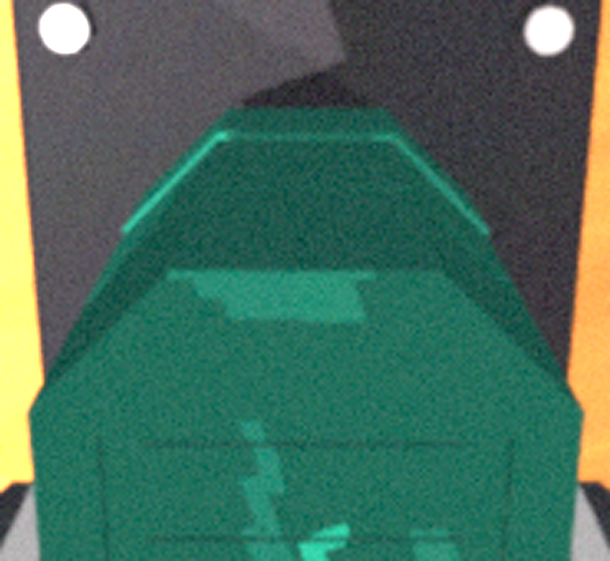

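Emit:
apply_moves(
  targets="0.4 0 0 0 1; 0.8 0 0 0 1; 0.8 0 0 0 1",
)

```text
clock: 23.57
position: [514.0, -242.2, 55.7]
ee_rot: [0.57, 0.418, -0.57, 0.42]
contact_force: [-5.2, 3.4, 18.0]
gripper_width: 59.6
```

Emit:
apply_moves(
  targets="-0.5 0 0 0 1; -0.8 0 0 0 0.1; -0.8 0 0 0 -0.2; -0.8 0 0 0 -0.6; -0.8 0 0 0 -1; -0.8 0 0 0 -1; -0.8 0 0 0 -1",
)

```text
clock: 24.15
position: [513.2, -242.0, 53.0]
ee_rot: [-0.57, -0.418, 0.57, -0.418]
contact_force: [-0.1, 0.6, 0.7]
gripper_width: 85.5
```

Emit:
apply_moves(
  targets="-4 0 0 0 -1; -15 0 0 0 -1; -35 0 0 0 -1; -60 0 0 0 -1; -90 0 0 0 -1; -115 0 0 0 -1; -130 0 0 0 -1; -135 0 0 0 -1; -135 0 0 0 -1; -135 0 0 0 -1",
)

```text
clock: 24.98
position: [512.6, -241.7, 187.9]
ee_rot: [-0.57, -0.419, 0.57, -0.418]
contact_force: [-0.2, 0.4, -1.0]
gripper_width: 85.7
```

Run:
```python
from held import *
d=snap("wrist","w29");snap("scene","s29");t=snap("top","t29")
mv([510.1,-241,82],-17.4)
f=lambda c,s:np.clip(cv2.resize(c,None,fx=s,fy=s,interpolation=cv2.INTER_CUBIC).astype(float)*1.7,0,255).astype(np.uint8)
o=f(cv2.imread("pics/w29.png")[100:280,250:390],3.3)
yaw=np.radians(-17.4);Rm=R.from_euler('z',yaw).as_matrix();c=np.array([510,-240.95,0])
P=np.c_[L6,np.full(6,96)]@Rm.T+c
for p in (proj(d,P)-[250,100])*3.3: cv2.circle(o,tuple(int(v) for v in p),2,(0,0,255),-1)
cv2.imwrite("pics/w29a.png",o)
cv2.imwrite("pics/s29a.png",f(cv2.imread("pics/s29.png")[160:280,130:260],4.6))
```

```text
t 25.13 pos [ 512.3 -241.7  186.7] yaw -17.45 F [-0.3 -0.3  0.8] w 85.5 tilt [-1.    -0.003  0.   ]
shift [ 1.048e+02 -2.000e+00 -1.000e-01] dist 104.8 spin -0.05
```

View pics/w29a.png

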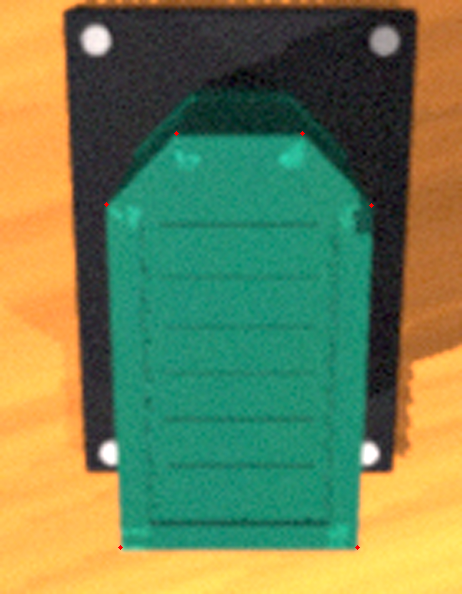

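View pics/s29a.png

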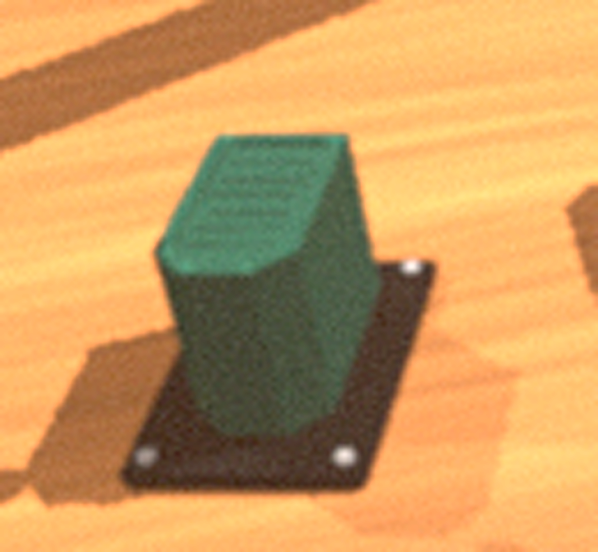

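View pics/t29.png

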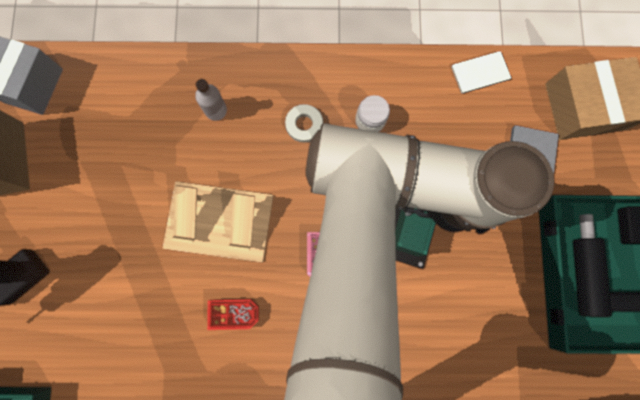

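The cover's six top corners fall within about 1 px of where a level, fully seated cover at z = 96 mm would put them. In the top view the roll (303,123), tin (372,112) and bottle (210,100) are where they started. The gripper is open and well clear, so I hand in.

```bash
python3 -c "
from bench import job
print(job.job_done())"
```

```text
the job is handed in; nothing more can be done
None
```

The tray is on the dock and the cover is on the tray. The job was handed in at about 25 s on the robot clock, with the gripper open and about 90 mm above the stack.

**How it went:** The tool only points down, so I gripped each piece across its width while it was still tilted at 30°. I set its low end on the shoulder and lowered it along an arc, so that it turned level in the grip. I let go only once pressing further raised the force with no more travel: about 17 N for the tray and 18 N for the cover. The pink and red look-alikes were not touched.

**Last checks:**
- **Tray:** before the cover went on, its shoulder outline matched a level, fully seated tray at z = 62 mm. It sits about 1.2 mm toward the uncut end, inside the 1.5 mm play.
- **Cover:** its top outline matched a level, seated cover at z = 96 mm, with all six corners within about 1 px.
- **Bystanders:** the tape roll, tin and bottle appear unmoved in the top view.

**Where checks disagreed:**
- The top and wrist cameras differed by about 3 mm in y. I used the wrist camera, which agreed with the grasp.
- A first pose fit of the seated tray, from roughly read pixels, suggested about 4° of tilt. A closer overlay did not bear it out.

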